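# Load the sample tray and slide it into the bench reader

## Task

Stand the stray specimen cup upright in the empty pocket of the aluminium tray, next to the cup that is already there. Then take the tray by its black fin handle, keep it level, and slide it under the lips of the reader's bay until it is fully home, both cups still standing in their pockets; leave the other things on the worktop where they are.

Things in the scene. Friction and masses are not known exactly. Their poses are not given: they have to be found in the camera images.
- reader: White bench reader fixed to the worktop, 170 wide x 200 tall, its body reaching 192 mm behind the mouth of its one low bay. Origin: on the worktop, in the middle of the mouth plane; x points into the bay (roughly world -y: the mouth faces left), y away from the robot, z up. Bay floor z = 25; side walls' inner faces y = +-47 (3 mm play each side of the tray); rear stop face x = 147 mm; no latch.
- bay_mouth (a point): Middle of the mouth at floor height (reader x 0, y 0, z 25 mm; reader's axes). Lips along both walls, undersides 9 mm above the floor, inner edges y = +-38, run over the tray's 5 mm thick side edges. In the first 20 mm the cheeks flare to y = +-60, the floor ramps up from z = 13 mm and the lips slope upward, as a lead-in.
- head_edge (a point): Middle of the lower front edge of the reader's solid overhanging head (reader x -30, y 0, z 112 mm; reader's axes). The head spans z 112 to 200, y +-85 and reaches back over the bay, so the gripper must lean back out of the bay (towards reader -x), about 40 degrees from vertical, to bring the handle home.
- tray_home (a point): Point in the bay, on its floor, at x = 78, y = 0, z = 25 mm of the reader: where the tray's origin is when the tray is fully home. Axes as the reader's.
- tray: Loose aluminium tray, 0.2 to 0.3 kg, mostly in its front plate and fin (centre of mass x about -65 empty). Origin: centre of the base's underside; x points to the leading end, z up. Base x +-69, y +-44, 5 mm thick, its side edges bare beyond y +-34; walls 20 mm high round two pockets. Front plate x -75 to -69, 80 wide, 42 high; black upright fin x -130 to -75, z 12 to 55, 12 mm thick in y.
- near_pocket (a point): Middle of the floor of the tray's empty pocket, next to the fin (tray x -36.5, y 0, z 5 mm; tray's axes). Pocket 65 x 60 mm inside, walls to z = 20 mm, on the fin side the 42 mm front plate.
- far_pocket (a point): Middle of the floor of the tray's other pocket (tray x 32.5, y 0, z 5 mm; tray's axes), 65 x 60 mm inside, where the first cup already stands.
- tray_handle (a point): A good grasp point on the fin, at x = -114, y = 0, z = 42 mm of the tray; pinch the fin along the tray's y axis. Axes as the tray's.
- cup_loaded: Specimen cup with red screw lid, 52 mm across, 59 mm tall, 30 g, that already stands in the tray's far pocket. Origin: centre of its underside, z up.
- cup_stray: An equal specimen cup (52 mm across, 59 mm tall, 30 g) that stands upright on the worktop in front of the reader's mouth, in the tray's way. Origin: centre of its underside, z up.
- slide_box: Bystander: blue slide box, 84 x 62 x 40 mm, origin at the centre of its underside; it stands beside the tray, on the near or the far side of it.
- timer: Bystander: bench timer, 62 x 62 x 22 mm, origin at the centre of its underside; lies on the far side of the way into the mouth.
- label_roll: Bystander: roll of blank labels lying flat, 56 mm across, 26 mm high, origin at the centre of its underside; on the robot's side of the way into the mouth.
- short_rack: Bystander: short foam rack with a few red-capped tubes, 64 x 121 x 101 mm (x, y, z), origin at the centre of its underside; stands further back, beyond the timer.
- brown_bottle: Bystander: brown reagent bottle, 48 mm across, 95 mm tall, origin at the centre of its underside; behind the reader.

How it is judged:
By the outcome, as a careful person would: the job done as asked, in the order asked, and still so for the second after the job is handed in, with the robot touching nothing.
It also fails if it takes over 64 s, if anything falls off the work surface, if the arm or the gripper's body presses on something with over 40 N, if the wrist force passes 120 N, or if a joint passes its speed limit or range.

## Robot

A 6-joint arm with a two-finger parallel gripper is mounted at the origin on a cart in front of the work surface, level with it; the furniture and walls round the work are solid. World frame = base frame: x ahead of the robot, y to its left, z up, the work surface at z = 0. Lengths are in m, angles in rad, forces in N, time in s.
With the tool pointing down it reaches from about 0.3 to 0.775 m from the base axis. Payload 14.6 kg.
Tool frame: the origin (TCP) lies between the finger pads; the fingertips stand 8 mm ahead of it and the grasp point (between the pads) lies 11 mm behind it (ctrl.tip_reach is the distance from the TCP to the fingertips, in m); y points along the fingers, z is the direction in which the jaws open and shut, and the axes are right-handed (so a half turn about y gives the same grasp; the last joint's range is limited). The gripper opens to 94 mm and grips with 3 to 60 N. Pads are 16 mm wide; open, the fingers measure 119 mm over their backs; the gripper's body (75 mm by 177 mm) begins 78 mm behind the grasp point.
Start: joints at [1.11, 0.3, 1.521, -0, 1.321, -0.067], TCP at [0.211, 0.508, 0.213] pointing down, gripper open.
Joint ranges: [-3.03, 3.03], [-0.79, 2.21], [0.23, 2.52], [-1.04, 4.18], [0, 3.07], [-2.55, 2.55]. Speed limits (rad/s): [2.22, 2.22, 2.57, 3.14, 3.14, 3.14].

## Interface

Orientations are given as [roll, pitch, yaw] about the fixed x, y, z axes, in that order (R = Rz(yaw) Ry(pitch) Rx(roll)).
In Python, from station import ctrl gives the robot as it stands.
- The arm moves only by the tool play_rows, never from a script. Its arguments are lists of equal length, an entry for each row: "twist": the turn, a rotation vector about the world's x, y, z as a fraction of full scale, a list of three; "travel": the shift along the world's x, y, z as a fraction of full scale, a list of three; "grip": the gripper's target within -1 to 1 (shut at 1, half-way at 0, fully open at -1). A call has 1 to 12 rows; each row shifts and turns the commanded pose from where the row before left it; what a row does not reach is not made up. Full scale, the value 1, is 5 cm for a shift and 90 degrees for a turn. A row lasts 1/10 s, in which the tool goes at most 50 mm and 8.59 degrees, less where a joint would pass 70% of its speed; a pose out of reach is approached as far as the arm can. A call with a number of a shift or a turn outside -1 to 1 is refused whole. A call with a gripper value outside its range is refused whole. The fingers move at their own pace and stop on an object; "force" is the grip in N (left out, the last holds). Time passes only in rows, so rows that do not move let the fingers close. It gives the time, the measured TCP pose, the force and the opening at its end, in the units of the state.
- ctrl.get_obs(): the state, without advancing time (a new reading comes with each control period).
- ctrl.camera(name): name is "side" or "top" or "wrist"; returns a dict with "img" (420x560x3 uint8, red, green, blue), "vfov" (degrees; the focal length in pixels is half the picture's height over the tangent of half this angle, whatever the lens; pixels are square), "cx", "cy" (the principal point, pixels), "k1" (the pictures are not rectified: a ray, as slopes to the right and down, at radius r is drawn at 1 + k1 r^2 times it, then the intrinsics apply), "rvec" (rotation vector, rad) and "tvec" (3), from world to camera coordinates, as OpenCV has them. Camera axes: x right, y down, z forward; pixel columns grow to the right and rows downward; lengths in m; the calibration is good to about 2 mm. A picture is of the moment at which its call begins. There is no depth.
- ctrl.hand_in(): hands the job in, once; it reports no verdict.
Trained networks look in a picture, given as the dict that the camera call returned (one of the last four; its "shot" number tells which), for a name from the list of things; names that differ only in an ending like _2 or _b are one class to them, and where a whole thing is asked for, a point or a joint stands for the part that bears it (a point fixed in the world has none). Each returns a list of dicts, best first, with "confidence" (0 to 1); they miss things now and then, are a little off and sometimes report something else, mostly with a low value. They report only what shows in the picture. A call takes as long as a camera call.
- ctrl.boxes_of(name, picture): "point" ([column, row] in pixels, amid what is visible of it).
- ctrl.trace(name, picture): "pixels" (420x560 bool, what is visible of it) and "point" ([column, row] in pixels, amid what is visible of it).
The state is a dict: "time_s": time; "qpos": joint angles; "joint_vel": joint speeds; "tau": joint torques, N m; "ee_pos": TCP position; "eef_rot": TCP orientation; "force": force on the tool from outside, world axes, zero at the start; "moment": the same for the moment, N m; "grip_width": finger opening in m.
Only numpy, scipy, OpenCV 4.12 (cv2) and the standard library are available. Lean on these libraries where they do the work, as an engineer would, in place of code of your own. Each camera call takes 0.05 s, during which the arm holds its last target.

## Working session

There is one attempt and no reset: what is moved stays moved. The work goes in short steps, Python scripts to look and compute and a tool call to move; the robot and the scene stay as the last step left them, time stands still between calls to the robot, and variables do not carry over. Pictures are saved under pics/ and viewed, and the job is handed in when it is done.

Besides the shell and the picture viewer there is one more tool, called after ">>>" in YAML: its name, and indented under it one key for each argument. play_rows: Moves the arm, as the interface text tells. Its arguments: {"type":"object","properties":{"twist":{"type":"array"},"travel":{"type":"array"},"grip":{"type":"array"},"force":{"type":"number"}},"required":["twist","travel","grip"]}

```bash
ls; mkdir -p pics
cat > look.py <<'E'
from station import ctrl
import cv2
def snap(name,fn):
    p=ctrl.camera(name); cv2.imwrite('pics/'+fn,p['img'][:,:,::-1]); return p
E
python3 - <<'E'
from look import *
print(ctrl.get_obs())
for n in('side','top','wrist'):
    p=snap(n,n+'0.png'); print(n,{k:p[k] for k in p if k!='img'})
    if n!='wrist' or 1:
        for nm in ['reader','bay_mouth','tray','near_pocket','far_pocket','tray_handle','cup_stray','cup_loaded','slide_box','timer','label_roll','head_edge','short_rack','brown_bottle']:
            r=ctrl.boxes_of(nm,p); print(nm,[(([round(float(v)) for v in d['point']]),round(d['confidence'],2)) for d in r[:3]])
E
```

```text
pics
{'time_s': 0.0, 'qpos': array([ 1.11038081e+00,  3.00467426e-01,  1.52160185e+00, -3.37175496e-05,
        1.32068464e+00, -6.66188655e-02]), 'joint_vel': array([ 4.19321122e-04, -8.99061544e-04, -1.14162971e-03, -9.21948573e-05,
        1.85376693e-03, -4.04529743e-04]), 'tau': array([-2.13575629e-03, -5.31803477e+01, -3.52739561e+01,  7.07559334e-02,
        2.43383349e-02, -8.02764430e-05]), 'ee_pos': array([0.21093837, 0.50766147, 0.21287955]), 'eef_rot': array([-1.57195719e+00,  4.47184466e-05, -3.93788312e-01]), 'force': array([-0.29756217,  0.78268231, -1.01937809]), 'moment': array([ 0.0198874 , -0.02246753, -0.01091852]), 'grip_width': 0.09379534589639973}
side {'vfov': 46.84377016781028, 'cx': 282.6909857075855, 'cy': 208.51133270727837, 'k1': -0.03982238818293139, 'rvec': array([ 0.19134867, -2.68332227,  1.52590376]), 'tvec': array([0.60878587, 0.10759067, 1.24019246]), 'shot': 1}
reader [([297, 159], 0.6), ([262, 183], 0.57)]
bay_mouth [([298, 160], 0.86), ([344, 260], 0.22)]
tray [([355, 287], 0.86), ([313, 225], 0.58)]
near_pocket [([353, 288], 0.78), ([264, 223],
[... 1007 characters left out ...]
), ([396, 210], 0.42)]
head_edge [([397, 210], 0.98)]
short_rack [([317, 157], 0.59), ([217, 285], 0.34)]
brown_bottle [([368, 174], 0.63)]
wrist {'vfov': 61.504285013377924, 'cx': 277.817828027205, 'cy': 209.89539126611933, 'k1': -0.051794946380561306, 'rvec': array([-2.44098418, -1.62756371, -0.19550269]), 'tvec': array([-0.54952595, -0.02513692,  0.39088021]), 'shot': 3}
reader []
bay_mouth []
tray [([148, 391], 0.82)]
near_pocket [([147, 392], 0.65)]
far_pocket [([146, 394], 0.83)]
tray_handle [([149, 392], 0.7)]
cup_stray [([146, 389], 0.68)]
cup_loaded []
slide_box [([148, 390], 0.32)]
timer [([149, 390], 0.49)]
label_roll []
head_edge []
short_rack []
brown_bottle [([146, 396], 0.64)]
```

View pics/side0.png

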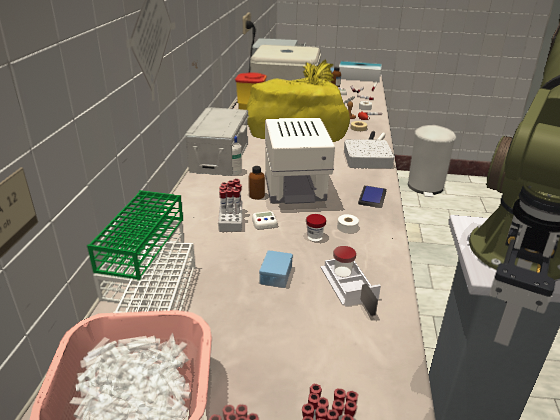

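View pics/top0.png

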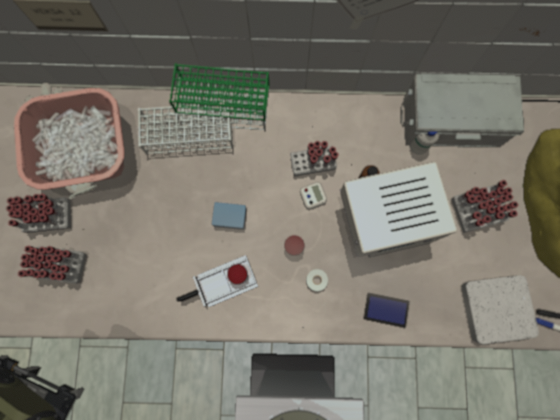

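View pics/wrist0.png

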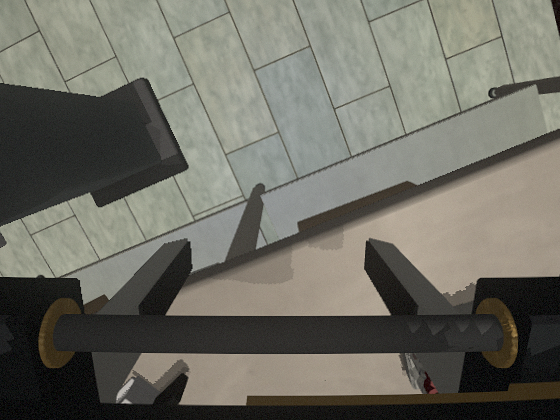

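The side and top views show the tray at top (226,282) with its fin to the left. The stray cup is at (294,245), the timer at (313,195), the label roll at (317,281) and the reader at (398,208). Next I'll measure them.

```bash
cat >> look.py <<'E'
import numpy as np
from scipy.optimize import minimize, least_squares
from scipy.spatial.transform import Rotation as Ro
def K(p):
    f=p['img'].shape[0]/2/np.tan(np.radians(p['vfov'])/2); return f
def proj(p,X):
    X=np.atleast_2d(X); c=X@Ro.from_rotvec(p['rvec']).as_matrix().T+p['tvec']
    s=c[:,:2]/c[:,2:]; r2=(s**2).sum(1,keepdims=True); s=s*(1+p['k1']*r2)
    return s*K(p)+[p['cx'],p['cy']]
def ray(p,uv):
    f=K(p); M=np.array([[f,0,p['cx']],[0,f,p['cy']],[0,0,1.]])
    s=cv2.undistortPoints(np.array([[uv]],float),M,np.array([p['k1'],0,0,0.]))[0,0]
    R=Ro.from_rotvec(p['rvec']).as_matrix(); d=R.T@np.array([s[0],s[1],1]); return -R.T@p['tvec'], d/np.linalg.norm(d)
def onz(p,uv,z):
    o,d=ray(p,uv); return o+d*(z-o[2])/d[2]
def tri(ps,uvs):
    A=0;b=0
    for p,uv in zip(ps,uvs):
        o,d=ray(p,uv); P=np.eye(3)-np.outer(d,d); A=A+P; b=b+P@o
    X=np.linalg.solve(A,b); return X,[np.linalg.norm(np.cross(X-ray(p,uv)[0],ray(p,uv)[1])) for p,uv in zip(ps,uvs)]
def box(x0,x1,y0,y1,z0,z1):
    return np.array([[x,y,z] for x in(x0,x1) for y in(y0,y1) for z in(z0,z1)])
def cyl(r,z0,z1,c=(0,0)):
    a=np.linspace(0,2*np.pi,40,endpoint=False); return np.array([[c[0]+r*np.cos(t),c[1]+r*np.sin(t),z] for t in a for z in(z0,z1)])
SH={'tray':[box(-.069,.069,-.044,.044,0,.005),box(-.069,.069,-.034,.034,0,.02),box(-.075,-.069,-.04,.04,0,.042),box(-.130,-.075,-.006,.006,.012,.055)],
 'cup':[cyl(.026,0,.059)],'reader':[box(-.03,.192,-.085,.085,.112,.2),box(0,.192,-.085,.085,0,.2)],
 'timer':[box(-.031,.031,-.031,.031,0,.022)],'roll':[cyl(.028,0,.026)],'sbox':[box(-.042,.042,-.031,.031,0,.04)],'box2':[box(-.031,.031,-.042,.042,0,.04)]}
def world(q,X):
    c,s=np.cos(q[2]),np.sin(q[2]); return X@np.array([[c,s,0],[-s,c,0],[0,0,1]])+[q[0],q[1],q[3] if len(q)>3 else 0]
def sil(p,parts,q,up=4):
    m=np.zeros((420*up,560*up),np.uint8)
    for X in parts:
        u=proj(p,world(q,X)); h=cv2.convexHull(((u+.5)*up-.5).astype(np.float32)); cv2.fillConvexPoly(m,np.round(h).astype(np.int32),255)
    return cv2.resize(m,(560,420),interpolation=cv2.INTER_AREA)/255.
def fit(ps,masks,parts,q0,ignore=None,free=(0,1,2)):
    q0=np.array(q0,float);free=list(free)
    def cost(v):
        q=q0.copy(); q[free]=v; c=0
        for i,(p,m) in enumerate(zip(ps,masks)):
            d=np.abs(sil(p,parts,q)-m)
            if ignore is not None and ignore[i] is not None: d=d*(~ignore[i])
            c+=d.sum()/max(m.sum(),1)
        return c
    sx=[[.0]*len(free)]+[[(.012 if free[j]!=2 else .15)*(i==j) for j in range(len(free))] for i in range(len(free))]
    best=None
    for sg in (1,-1):
        r=minimize(cost,q0[free],method='Nelder-Mead',options=dict(initial_simplex=q0[free]+sg*np.array(sx),xatol=1e-4,fatol=1e-4,maxiter=300))
        if best is None or r.fun<best.fun: best=r
    q=q0.copy(); q[free]=best.x; return q,best.fun
def overlay(p,items,fn,crop=None,s=4):
    im=p['img'][:,:,::-1].copy(); im=cv2.resize(im,None,fx=s,fy=s,interpolation=cv2.INTER_CUBIC)
    for parts,q,col in items:
        for X in parts:
            h=cv2.convexHull((((proj(p,world(q,X))+.5)*s-.5)).astype(np.float32)); cv2.polylines(im,[np.round(h).astype(np.int32)],True,col,1)
    if crop: x0,y0,x1,y1=[int(v*s) for v in crop]; im=im[y0:y1,x0:x1]
    cv2.imwrite('pics/'+fn,im)
def save(o,fn):
    import pickle; pickle.dump(o,open(fn,'wb'))
def load(fn):
    import pickle; return pickle.load(open(fn,'rb'))
E
python3 - <<'E'
from look import *
P={};T={}
for n in('side','top'):
    p=ctrl.camera(n);P[n]=p
    for nm in['tray','reader','cup_stray','cup_loaded','timer','label_roll','slide_box']:
        r=ctrl.trace(nm,p)
        T[n,nm]=r; print(n,nm,[(np.round(d['point']),round(d['confidence'],2),int(d['pixels'].sum())) for d in r[:3]])
save((P,T),'m0.pkl')
s,t=P['side'],P['top']
for nm in ['tray','reader','cup_stray','cup_loaded','timer','label_roll','slide_box']:
    try:
        X,e=tri([s,t],[T['side',nm][0]['point'],T['top',nm][0]['point']]); print(nm,X.round(3),np.round(e,4), onz(t,T['top',nm][0]['point'],.02).round(3))
    except Exception as ex: print(nm,ex)
E
```

```text
side tray [(array([354., 288.]), 0.56, 1542)]
side reader [(array([298., 155.]), 0.88, 5405)]
side cup_stray [(array([316., 228.]), 0.81, 453)]
side cup_loaded [(array([344., 259.]), 0.59, 542)]
side timer [(array([265., 218.]), 0.59, 401), (array([316., 226.]), 0.2, 390)]
side label_roll [(array([350., 227.]), 0.92, 333)]
side slide_box [(array([277., 268.]), 0.89, 968), (array([355., 291.]), 0.32, 1701)]
top tray [(array([219., 286.]), 0.94, 1688)]
top reader [(array([396., 212.]), 0.8, 8045)]
top cup_stray [(array([294., 242.]), 0.76, 319)]
top cup_loaded [(array([234., 276.]), 0.87, 341), (array([219., 287.]), 0.74, 1873)]
top timer [(array([311., 196.]), 0.95, 503), (array([232., 273.]), 0.61, 359)]
top label_roll [(array([317., 278.]), 0.85, 325)]
top slide_box [(array([230., 214.]), 0.96, 786)]
tray [0.421 0.216 0.001] [0.0002 0.0002] [0.42  0.213 0.02 ]
reader [ 0.603 -0.224  0.12 ] [0.0018 0.0018] [ 0.625 -0.248  0.02 ]
cup_stray [0.53  0.023 0.031] [0.0066 0.0066] [0.538 0.022 0.02 ]
cup_loaded [0.447 0.171 0.046] [0.0037 0.0037] [0.444 0.174 0.02 ]
timer [ 0.664 -0.022  0.018] [0.0012 0.0012] [ 0.662 -0.022  0.02 ]
label_roll [ 0.441 -0.041  0.002] [0.0056 0.0056] [ 0.445 -0.041  0.02 ]
slide_box [0.606 0.192 0.02 ] [0.0039 0.0039] [0.609 0.192 0.02 ]
```

Run:
```python
from look import *
P,T=load('m0.pkl'); ps=[P['side'],P['top']]
M=lambda nm:[T[n,nm][0]['pixels'] for n in('side','top')]
F={}
cl=M('cup_loaded'); cs=M('cup_stray')
F['cup'],e=fit(ps,cs,SH['cup'],[.53,.023,0,0],free=(0,1,3)); print('stray',F['cup'].round(4),e)
F['cupL'],e=fit(ps,cl,SH['cup'],[.447,.171,0,.005],free=(0,1,3)); print('loaded',F['cupL'].round(4),e)
tm=M('tray'); ig=[cv2.dilate(c.astype(np.uint8),np.ones((3,3)))>0 for c in cl]
F['tray'],e=fit(ps,tm,SH['tray'],[.43,.2,-1.3,0],ignore=ig,free=(0,1,2,3)); print('tray',F['tray'].round(4),e)
for v in(0,1):
  q,e=fit([ps[v]],[tm[v]],SH['tray'],[*F['tray'][:3],0],ignore=[ig[v]]); print(' view',v,q.round(4),e)
F['reader'],e=fit(ps,M('reader'),SH['reader'],[.58,-.13,-1.4,0],free=(0,1,2,3)); print('reader',F['reader'].round(4),e)
for v in(0,1):
  q,e=fit([ps[v]],[M('reader')[v]],SH['reader'],[*F['reader'][:3],0]); print(' view',v,q.round(4),e)
F['timer'],e=fit(ps,M('timer'),SH['timer'],[.664,-.022,.3,0]); print('timer',F['timer'].round(4),e)
F['roll'],e=fit(ps,M('label_roll'),SH['roll'],[.441,-.041,0,0],free=(0,1,3)); print('roll',F['roll'].round(4),e)
for k in('sbox','box2'):
  F[k],e=fit(ps,M('slide_box'),SH[k],[.607,.192,0,0]); print(k,F[k].round(4),e)
save(F,'f0.pkl')
items=[(SH['tray'],F['tray'],(0,255,0)),(SH['reader'],F['reader'],(255,0,0)),(SH['cup'],F['cup'],(0,255,255)),(SH['cup'],F['cupL'],(0,255,255)),(SH['timer'],F['timer'],(255,0,255)),(SH['roll'],F['roll'],(255,0,255))]
overlay(P['top'],items,'ov_top.png',(170,150,370,310))
overlay(P['side'],items,'ov_side.png',(200,110,400,320),3)
```

```text
stray [5.265e-01 2.210e-02 0.000e+00 3.000e-04] 0.42970429412673816
loaded [0.4502 0.1653 0.     0.0044] 0.46407912138462415
tray [ 4.3530e-01  1.9310e-01 -1.1513e+00 -1.0000e-03] 0.14261852650158238
 view 0 [ 0.4356  0.1931 -1.1626  0.    ] 0.07798377457338318
 view 1 [ 0.4348  0.1936 -1.1488  0.    ] 0.058649289099526075
reader [ 5.8330e-01 -1.3510e-01 -1.3235e+00  1.0000e-04] 0.10009850609620372
 view 0 [ 0.5888 -0.1482 -1.3393  0.    ] 0.054085723095898854
 view 1 [ 0.5802 -0.1346 -1.3139  0.    ] 0.022409242130662088
timer [ 0.6681 -0.0254  0.3217  0.    ] 0.33301982637449956
roll [ 0.4421 -0.0385  0.     -0.0006] 0.309123784417902
sbox [0.6015 0.1945 0.1913 0.    ] 0.8014177576062704
box2 [ 0.6036  0.195  -0.0348  0.    ] 0.2079494994851977
```

View pics/ov_top.png

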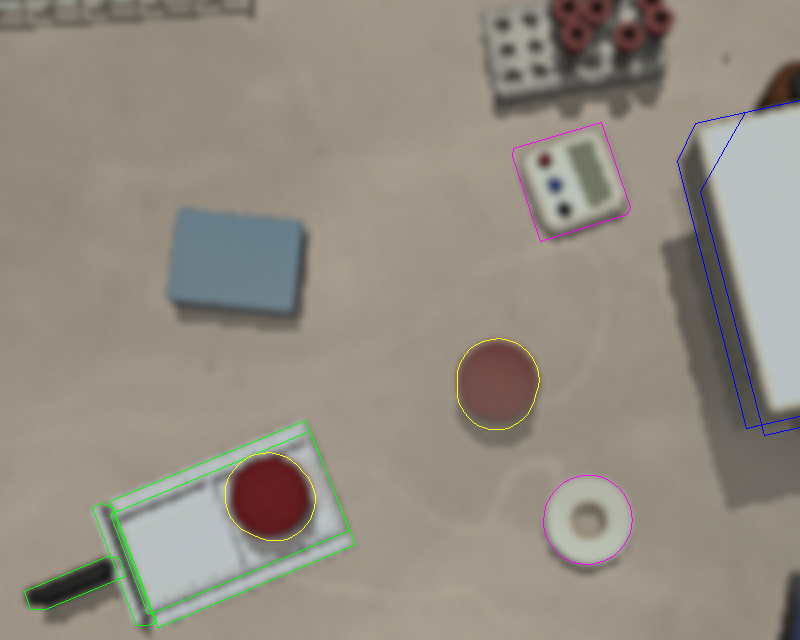

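View pics/ov_side.png

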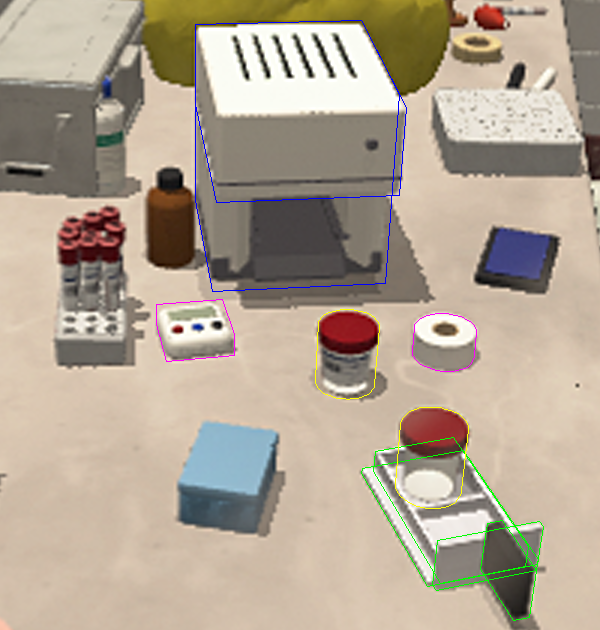

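Run:
```python
from look import *
P,T=load('m0.pkl')
overlay(P['top'],[],'r_top.png',(330,150,470,265),5.7)
overlay(P['side'],[],'r_side.png',(255,110,345,215),5.7)
```

```text
(no output)
```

View pics/r_top.png

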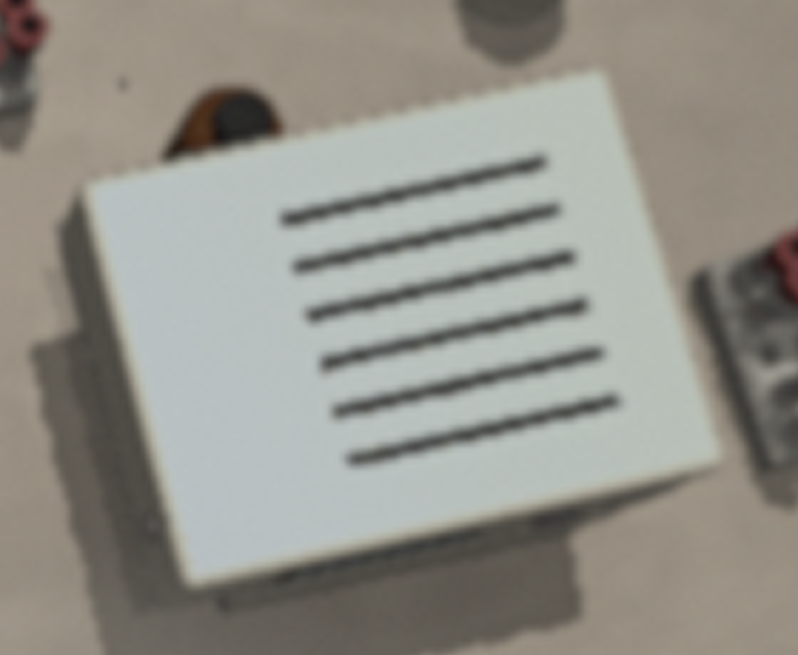

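View pics/r_side.png

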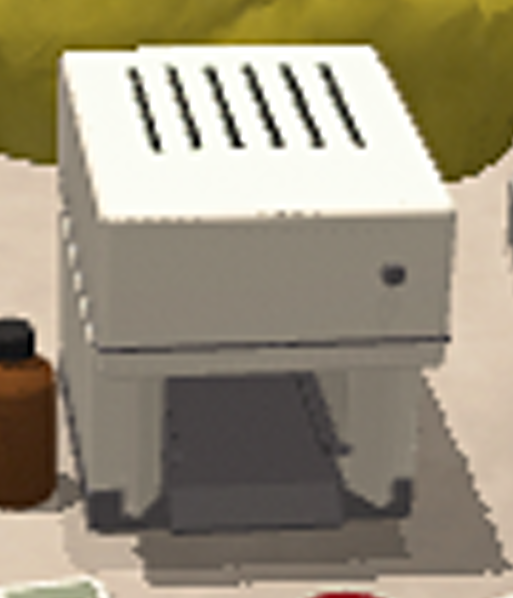

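Run:
```python
from look import *
P,T=load('m0.pkl'); F=load('f0.pkl')
s=5.7
def px(o,l): return (np.array(l,float)+.5)/s-.5+o
t=px((330,150),[(88,186),(605,72),(718,460),(190,585)])
sd=px((255,110),[(100,216),(62,52),(375,47),(455,210),(98,372),(442,362)])
top=np.array([[-.03,.085,.2],[.192,.085,.2],[.192,-.085,.2],[-.03,-.085,.2]])
mod=np.vstack([top,[[-.03,.085,.112],[-.03,-.085,.112]]])
print('tri top corners',[tri([P['top'],P['side']],[a,b])[0].round(3).tolist() for a,b in zip(t,sd[:4])])
def res(q,w=(1,1)):
    return np.r_[(proj(P['top'],world(q,top))-t).ravel()*w[0],(proj(P['side'],world(q,mod))-sd).ravel()*w[1]]
for w in((1,1),(1,0),(0,1)):
    r=least_squares(res,[.583,-.135,-1.32,0],args=(w,)); print(w,r.x.round(4),np.abs(r.fun).max().round(2))
    if w==(1,1): print(r.fun.round(1)); F['reader']=r.x
save(F,'f0.pkl')
q=F['reader']; q=np.r_[q[:3],0]
print('home',world(q,np.array([[.078,0,.025],[0,0,.025],[-.03,0,.112]])).round(4))
```

```text
tri top corners [[0.657, -0.09, 0.197], [0.709, -0.3, 0.197], [0.548, -0.337, 0.198], [0.495, -0.129, 0.196]]
(1, 1) [ 0.5827 -0.1354 -1.328  -0.0014] 2.55
[-1.6 -1.5  0.9 -1.7  2.6  1.2 -0.9  0.6 -0.2  0.  -0.2 -0.7  0.1 -1.
  0.7 -0.6 -0.1  2.4  0.7  2. ]
(1, 0) [ 0.589  -0.1434 -1.3249 -0.0354] 0.63
(0, 1) [ 0.5864 -0.1706 -1.3321 -0.0157] 1.11
home [[ 0.6014 -0.2111  0.025 ]
 [ 0.5827 -0.1354  0.025 ]
 [ 0.5754 -0.1062  0.112 ]]
```

>>> play_rows:
  twist:
    - [0,0,-0.04]
    - [0,0,-0.04]
    - [0,0,-0.04]
    - [0,0,-0.04]
    - [0,0,-0.04]
    - [0,0,-0.04]
    - [0,0,-0.04]
    - [0,0,-0.04]
    - [0,0,-0.04]
    - [0,0,-0.04]
    - [0,0,-0.04]
    - [0,0,-0.04]
  travel:
    - [0.5,-0.75,0]
    - [0.5,-0.75,0]
    - [0.5,-0.75,0]
    - [0.5,-0.75,0]
    - [0.5,-0.75,0]
    - [0.5,-0.75,0]
    - [0.5,-0.75,0]
    - [0.5,-0.75,0]
    - [0.5,-0.75,0]
    - [0.5,-0.75,0]
    - [0.5,-0.75,0]
    - [0,0,0]
  grip: [-1,-1,-1,-1,-1,-1,-1,-1,-1,-1,-1,-1]

```text
time_s: 4.25
ee_pos: [0.4879, 0.0917, 0.2132]
eef_rot: [-1.571, -0.001, -1.155]
force: [-1.1, 0.2, -0.7]
grip_width: 0.0938
```

Run:
```python
from look import *
o=ctrl.get_obs(); print(o['time_s'],o['ee_pos'],o['eef_rot'],o['qpos'])
p=snap('wrist','w1.png'); F=load('f0.pkl')
r=ctrl.trace('cup_stray',p); print([(d['point'],d['confidence'],d['pixels'].sum()) for d in r])
print(proj(p,[o['ee_pos'],[F['cup'][0],F['cup'][1],.059]]), p['rvec'],p['tvec'])
overlay(p,[(SH['cup'],np.r_[F['cup'][:3],0],(0,255,255)),(SH['tray'],np.r_[F['tray'][:3],0],(0,255,0)),(SH['reader'],np.r_[F['reader'][:3],0],(255,0,0))],'w1o.png',None,1.4)
```

```text
4.25 [0.48788623 0.09166843 0.21323239] [-1.57089951e+00 -5.88396220e-04 -1.15476001e+00] [ 1.12243526e-01  1.80523882e-01  1.66946780e+00 -6.16193601e-04
  1.29152347e+00 -3.03622928e-01]
[([279.8, 270.7], 0.6, np.int64(2280))]
[[277.27796834 259.21213734]
 [285.0181945  275.42830057]] [-2.84064992 -0.59837322 -0.07123093] [-0.48344549 -0.13536659  0.36326543]
```

View pics/w1o.png

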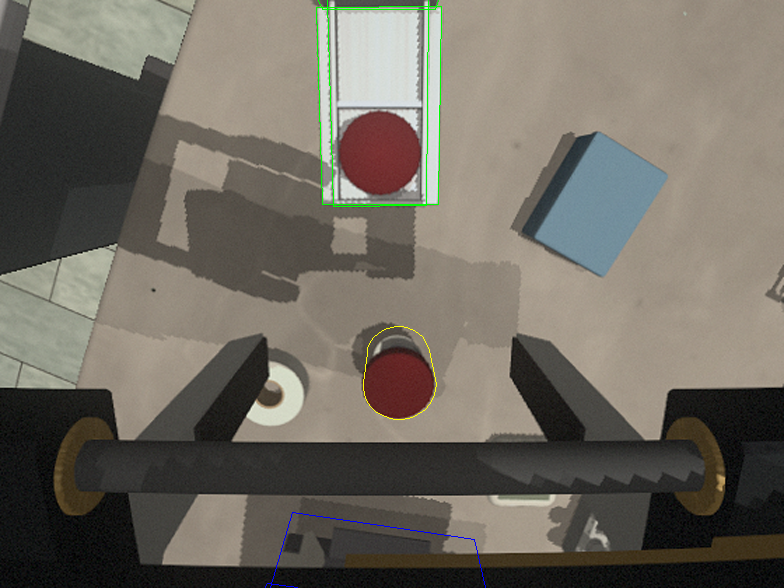

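Run:
```python
from look import *
p=snap('wrist','w1b.png'); F=load('f0.pkl'); save(p,'w1.pkl')
T=ctrl.trace('tray',p); print([(d['confidence'],d['pixels'].sum()) for d in T])
C=ctrl.trace('cup_loaded',p);print([(d['confidence'],d['point'],d['pixels'].sum()) for d in C])
overlay(p,[],'w1c.png',(215,0,330,160),4.5)
q,e=fit([p],[ctrl.trace('cup_stray',p)[0]['pixels']],SH['cup'],F['cup'],free=(0,1)); print(q,e)
```

```text
[(0.61, np.int64(9840))]
[(0.57, [270.1, 116.4], np.int64(2889))]
[5.25462761e-01 2.17193036e-02 0.00000000e+00 2.80527622e-04] 0.20453505516294676
```

View pics/w1c.png

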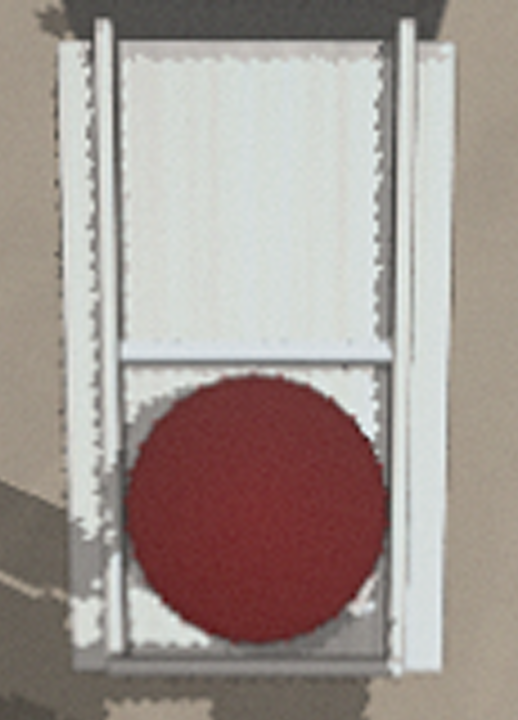

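Run:
```python
from look import *
p=load('w1.pkl'); F=load('f0.pkl')
u=(np.array([(73,670),(442,670),(456,42),(58,42)],float)+.5)/4.5-.5+[215,0]
# left in image = robot side (tray -y)
m=np.array([[.069,-.044,.005],[.069,.044,.005],[-.069,.044,.005],[-.069,-.044,.005]])
r=least_squares(lambda q:(proj(p,world(q,m))-u).ravel(),F['tray'][:3]);print(r.x,r.fun.round(1))
F['trayw']=r.x; print(F['tray'])
c=(np.array((257,508))+.5)/4.5-.5+[215,0]; X=onz(p,c,.064); print('lid',X)
q=r.x; print('far pocket',world(q,np.array([[.0325,0,0],[-.0365,0,0],[-.114,0,0]])))
s=(np.array((399,383))+.5)/1.4-.5; print('stray lid',onz(p,s,.059))
save(F,'f0.pkl')
```

```text
[ 0.43558218  0.19307831 -1.15390212] [-0.3  0.5  0.3  0.6  0.3 -0.4 -0.4 -0.5]
[ 4.35266228e-01  1.93127166e-01 -1.15128673e+00 -9.59992934e-04]
lid [0.44985525 0.16332649 0.064     ]
far pocket [[0.44874217 0.16336191 0.        ]
 [0.42080251 0.22645212 0.        ]
 [0.389421   0.29731432 0.        ]]
stray lid [0.52405691 0.02709694 0.059     ]
```

Run:
```python
from look import *
p=load('w1.pkl'); F=load('f0.pkl')
im=p['img'].astype(int); red=((im[...,0]-im[...,1]>35)&(im[...,0]-im[...,2]>35)).astype(np.uint8)
n,l,st,ce=cv2.connectedComponentsWithStats(red); print([(st[i],ce[i].round(1)) for i in range(1,n) if st[i][4]>300])
ps,T=load('m0.pkl')
for n in('top','side'):
    im=ps[n]['img'].astype(int); red=((im[...,0]-im[...,1]>25)&(im[...,0]-im[...,2]>25)).astype(np.uint8)
    nn,l,st,ce=cv2.connectedComponentsWithStats(red); print(n,[(st[i],ce[i].round(1)) for i in range(1,nn) if st[i][4]>60 and st[i][0]>200 and st[i][1]>200])
for z in(.04,.059,.064):print(proj(p,cyl(.026,z,z,(.5255,.0219)))[::10].round(0).tolist())
overlay(p,[([cyl(.026,.059,.059)],[.5255,.0219,0],(0,255,0)),([cyl(.026,.046,.046)],[.5255,.0219,0],(0,255,255)),([cyl(.026,0,0)],[.5255,.0219,0],(255,255,0))],'w1d.png',(235,220,335,310),6)
```

```text
[(array([ 243,   84,   58,   59, 2657], dtype=int32), array([271.5, 112.8])), (array([ 259,  255,   51,   47, 1846], dtype=int32), array([284.3, 278.2]))]
top [(array([473, 212,  18,  14, 110], dtype=int32), array([480.8, 218.4])), (array([285, 235,  19,  20, 282], dtype=int32), array([293.9, 244.6])), (array([228, 264,  19,  20, 305], dtype=int32), array([236.9, 273.8]))]
side [(array([306, 214,  21,  14, 246], dtype=int32), array([315.6, 220.5])), (array([333, 246,  24,  17, 326], dtype=int32), array([344.3, 253.8])), (array([ 301,  383,   58,   37, 1209], dtype=int32), array([329.5, 404.7])), (array([222, 404,  37,  16, 368], dtype=int32), array([237.9, 412.4]))]
[[306.0, 280.0], [307.0, 262.0], [294.0, 249.0], [275.0, 249.0], [261.0, 261.0], [261.0, 279.0], [274.0, 291.0], [292.0, 292.0]]
[[308.0, 288.0], [309.0, 270.0], [295.0, 256.0], [275.0, 256.0], [260.0, 269.0], [260.0, 287.0], [274.0, 300.0], [293.0, 300.0]]
[[308.0, 290.0], [309.0, 272.0], [295.0, 258.0], [275.0, 257.0], [260.0, 271.0], [260.0, 289.0], [273.0, 302.0], [293.0, 303.0]]
```

View pics/w1d.png

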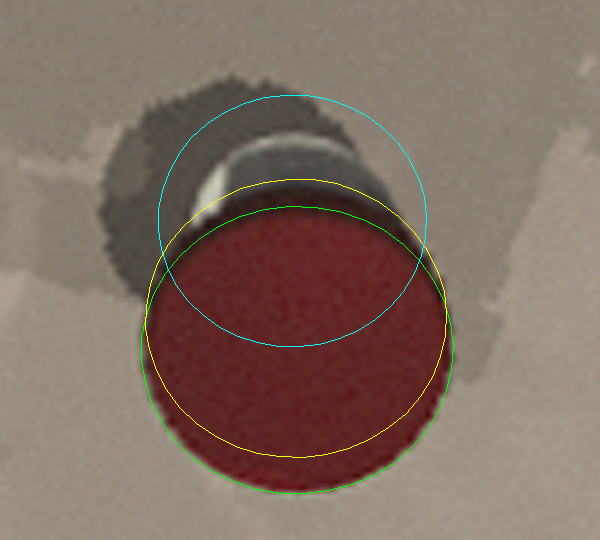

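>>> play_rows:
  twist:
    - [0,0,0]
    - [0,0,0]
    - [0,0,0]
    - [0,0,0]
    - [0,0,0]
    - [0,0,0]
    - [0,0,0]
    - [0,0,0]
    - [0,0,0]
    - [0,0,0]
    - [0,0,0]
    - [0,0,0]
  travel:
    - [0.25,-0.465,-0.2]
    - [0.25,-0.465,-0.2]
    - [0.252,-0.466,-0.2]
    - [0,0,-0.4]
    - [0,0,-0.4]
    - [0,0,-0.4]
    - [0,0,-0.4]
    - [0,0,-0.4]
    - [0,0,-0.4]
    - [0,0,-0.4]
    - [0,0,-0.22]
    - [0,0,0]
  grip: [-1,-1,-1,-1,-1,-1,-1,-1,-1,-1,-1,-1]
  force: 15

```text
time_s: 5.75
ee_pos: [0.5229, 0.0261, 0.0315]
eef_rot: [-1.573, 0.001, -1.146]
force: [-0.1, 0.5, 0.4]
grip_width: 0.0939
```

Run:
```python
from look import *
p=snap('wrist','w2.png')
print(ctrl.get_obs()['ee_pos'],ctrl.get_obs()['force'])
```

```text
[0.52353559 0.02597461 0.03252185] [ 0.16600909 -0.07712461  0.83524009]
```

View pics/w2.png

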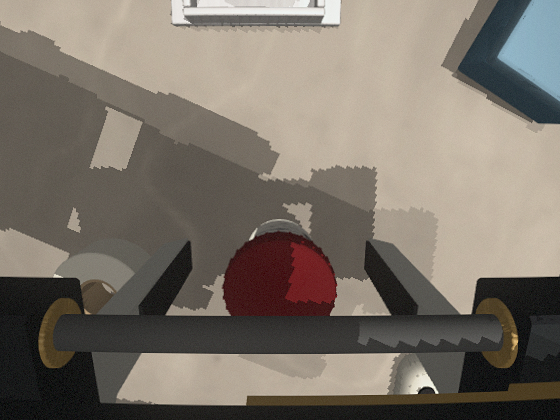

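The cup is centred between the open fingers, with its lid at about (280,285). I'll nudge 4 mm along the pads and then close.

>>> play_rows:
  twist:
    - [0,0,0]
    - [0,0,0]
    - [0,0,0]
    - [0,0,0]
    - [0,0,0]
    - [0,0,0]
    - [0,0,0]
    - [0,0,0]
  travel:
    - [0.02,-0.04,0]
    - [0.02,-0.04,0]
    - [0,0,0]
    - [0,0,0]
    - [0,0,0]
    - [0,0,0]
    - [0,0,0]
    - [0,0,0]
  grip: [-1,-1,0,0.5,0.5,0.5,0.5,0.5]
  force: 15

```text
time_s: 6.6
ee_pos: [0.5256, 0.0216, 0.0324]
eef_rot: [-1.571, 0.0, -1.148]
force: [-0.7, 0.4, 1.0]
grip_width: 0.0506
```

Run:
```python
from look import *
for i in range(4):
    p=ctrl.camera('wrist'); o=ctrl.get_obs(); print(o['ee_pos'],o['eef_rot'],o['force'],o['grip_width'])
```

```text
[0.52563111 0.02160692 0.03243882] [-1.57081642e+00  2.98434105e-05 -1.14779519e+00] [-0.11130087 -0.70219688  0.39516531] 0.050621902115069575
[0.52558912 0.02159628 0.03242494] [-1.57088789e+00  5.86185393e-05 -1.14779169e+00] [ 0.71252287 -0.51024981  0.31324567] 0.050840303124430886
[0.52563695 0.02162756 0.03245119] [-1.57077135e+00  1.17272707e-05 -1.14773261e+00] [0.43530096 0.11187416 0.01456159] 0.050403540001660446
[0.52562372 0.02162784 0.03243327] [-1.57080761e+00  1.64924824e-05 -1.14770746e+00] [ 0.16642574 -0.64873535  0.27787665] 0.05068127521987769
```

>>> play_rows:
  twist:
    - [0,0,0]
    - [0,0,0]
    - [0,0,0]
    - [0,0,0]
    - [0,0,0]
    - [0,0,0]
    - [0,0,0]
    - [0,0,0]
    - [0,0,0]
    - [0,0,0]
    - [0,0,0]
    - [0,0,0]
  travel:
    - [0,0,0.45]
    - [0,0,0.45]
    - [0,0,0.45]
    - [0,0,0.45]
    - [-0.3,0.586,0]
    - [-0.3,0.586,0]
    - [-0.3,0.585,0]
    - [-0.3,0.585,0]
    - [-0.3,0.585,0]
    - [-0.3,0.585,0]
    - [-0.296,0.585,0]
    - [0,0,0]
  grip: [0.5,0.5,0.5,0.5,0.5,0.5,0.5,0.5,0.5,0.5,0.5,0.5]

```text
time_s: 8.0
ee_pos: [0.4194, 0.2288, 0.1225]
eef_rot: [-1.571, 0.0, -1.145]
force: [0.3, -0.9, 0.1]
grip_width: 0.0506
```

Run:
```python
from look import *
for i in range(4): ctrl.camera('wrist')
p=snap('wrist','w3.png'); o=ctrl.get_obs(); print(o['ee_pos'],o['eef_rot'],o['grip_width'])
F=load('f0.pkl'); d=o['ee_pos'][2]-.0325
overlay(p,[(SH['tray'],np.r_[F['trayw'],0],(0,255,0)),(SH['cup'],[o['ee_pos'][0],o['ee_pos'][1],0,d],(0,255,255)),([cyl(.026,.059,.059)],[o['ee_pos'][0],o['ee_pos'][1],0,d],(255,255,0)),(SH['cup'],[.4494,.1633,0,.005],(0,255,255))],'w3o.png',None,1.4)
```

```text
[0.42124284 0.22571367 0.12242126] [-1.57083009e+00 -8.86004074e-05 -1.14883323e+00] 0.05086038839238885
```

View pics/w3o.png

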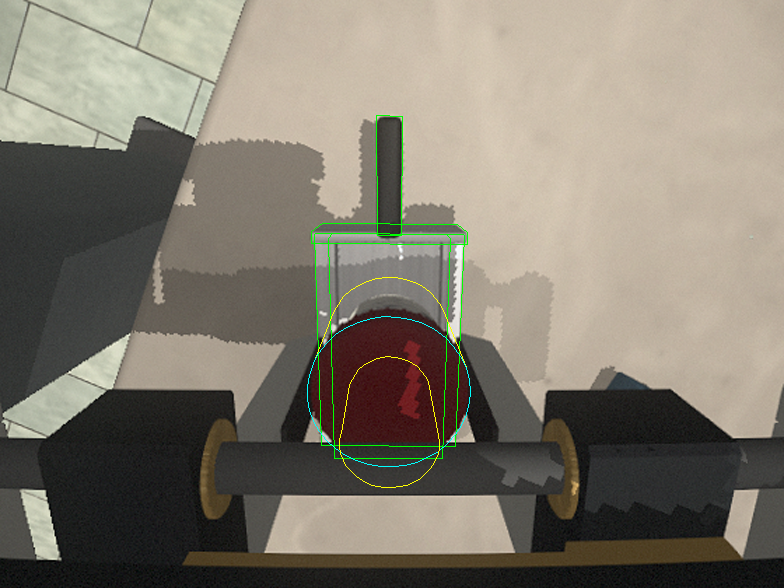

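Run:
```python
from look import *
p=ctrl.camera('wrist'); s=ctrl.camera('side'); o=ctrl.get_obs()
its=[]
x,y=o['ee_pos'][:2]
for d,c in((.090,(0,255,0)),(.08,(255,0,0))): its.append(([cyl(.026,.059,.059)],[x,y,0,d],c))
overlay(p,its,'w3c.png',(210,190,350,320),5.5)
overlay(s,[(SH['cup'],[x,y,0,.09],(0,255,0)),(SH['tray'],np.r_[load('f0.pkl')['trayw'],0],(0,255,255))],'s3.png',(290,190,410,320),5)
save((p,s),'p3.pkl')
```

```text
(no output)
```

View pics/w3c.png

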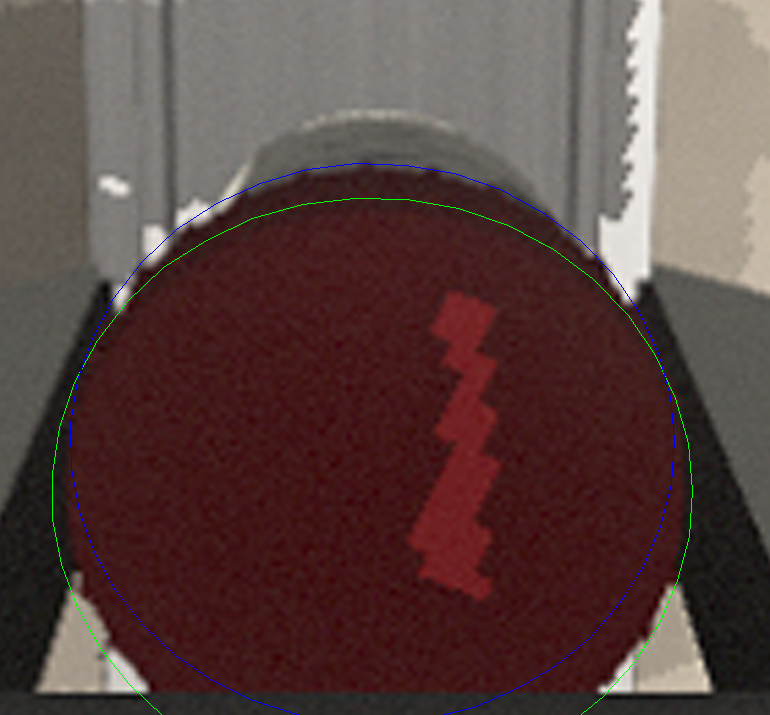

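View pics/s3.png

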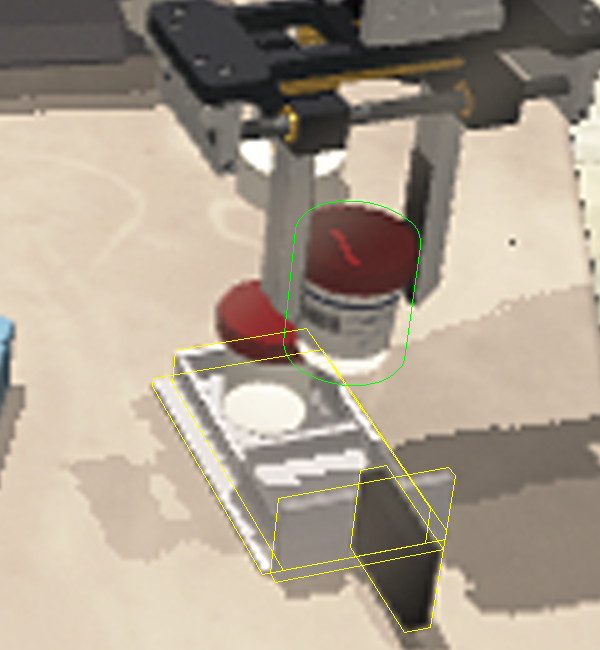

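>>> play_rows:
  twist:
    - [0,0,0]
    - [0,0,0]
    - [0,0,0]
    - [0,0,0]
    - [0,0,0]
    - [0,0,0]
    - [0,0,0]
    - [0,0,0]
    - [0,0,0]
  travel:
    - [-0.008,0.016,-0.3]
    - [0,0,-0.3]
    - [0,0,-0.3]
    - [0,0,-0.3]
    - [0,0,-0.2]
    - [0,0,-0.1]
    - [0,0,-0.1]
    - [0,0,-0.07]
    - [0,0,0]
  grip: [0.5,0.5,0.5,0.5,0.5,0.5,0.5,0.5,0.5]

```text
time_s: 9.25
ee_pos: [0.4204, 0.2272, 0.0389]
eef_rot: [-1.571, 0.0, -1.148]
force: [0.0, -0.5, -0.4]
grip_width: 0.0506
```

Run:
```python
from look import *
p=snap('side','s4.png'); overlay(p,[],'s4c.png',(280,180,410,320),4.2); o=ctrl.get_obs(); print(o['ee_pos'],o['force'])
```

```text
[0.42054198 0.22725253 0.03909874] [0.03727457 0.52364963 0.2274495 ]
```

View pics/s4c.png

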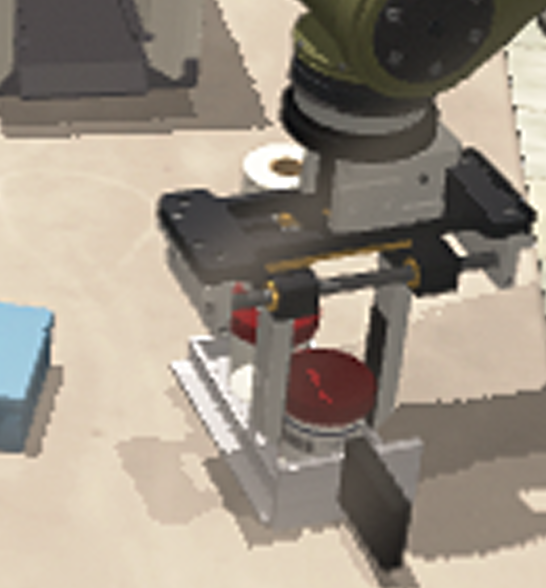

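The cup sits in the pocket between the front plate and the loaded cup. I'll release it and rise.

>>> play_rows:
  twist:
    - [0,0,0]
    - [0,0,0]
    - [0,0,0]
    - [0,0,0]
    - [0,0,0]
    - [0,0,0]
    - [0,0,0]
    - [0,0,0]
    - [0,0,0]
    - [0,0,0]
    - [0,0,0]
    - [0,0,0]
  travel:
    - [0,0,-0.02]
    - [0,0,0]
    - [0,0,0]
    - [0,0,0]
    - [0,0,0]
    - [0,0,0.2]
    - [0,0,0.4]
    - [0,0,0.5]
    - [0,0,0.5]
    - [0,0,0.5]
    - [0,0,0.5]
    - [0,0,0]
  grip: [0.5,0.2,-0.2,-0.6,-1,-1,-1,-1,-1,-1,-1,-1]

```text
time_s: 10.5
ee_pos: [0.4216, 0.2278, 0.1717]
eef_rot: [-1.565, -0.0, -1.148]
force: [-0.5, -0.1, 0.1]
grip_width: 0.0938
```

Run:
```python
from look import *
for i in range(3): ctrl.camera('wrist')
p=snap('wrist','w5.png'); o=ctrl.get_obs(); print(o['ee_pos'],o['eef_rot'],o['qpos'])
F=load('f0.pkl')
pk=world(F['trayw'],np.array([[-.0365,0,0]]))[0]
overlay(p,[(SH['tray'],np.r_[F['trayw'],0],(0,255,0)),([cyl(.026,.059,.059)],[pk[0],pk[1],0,.005],(0,255,255)),],'w5o.png',None,1.4)
```

```text
[0.42004751 0.22705573 0.16729606] [-1.57204329e+00 -8.96318883e-06 -1.14780677e+00] [ 4.18838548e-01  1.85377872e-01  1.77601626e+00 -1.52830713e-05
  1.18144544e+00 -4.14518853e-03]
```

View pics/w5o.png

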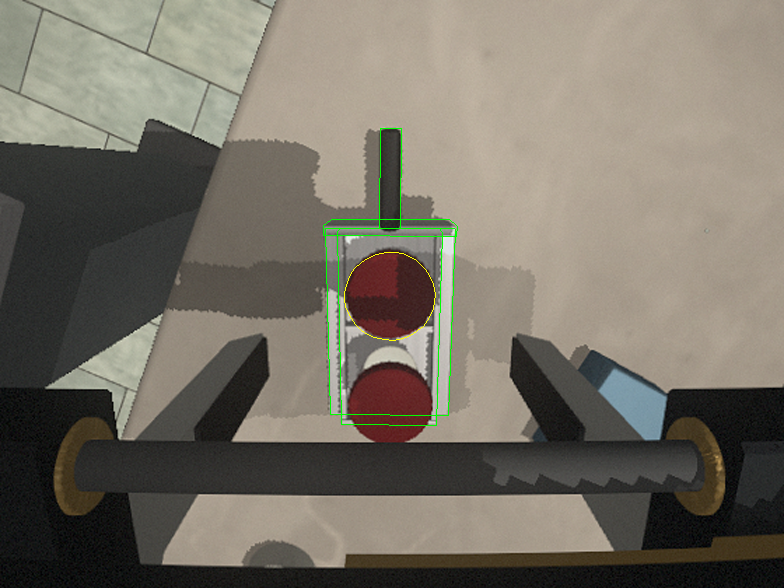

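>>> play_rows:
  twist:
    - [-0.0508,-0.0225,0]
    - [-0.0508,-0.0225,0]
    - [-0.0508,-0.0225,0]
    - [-0.0508,-0.0225,0]
    - [-0.0508,-0.0225,0]
    - [-0.0508,-0.0225,0]
    - [-0.0508,-0.0225,0]
    - [-0.0508,-0.0225,0]
    - [0,0,0]
    - [0,0,0]
  travel:
    - [-0.07,0.16,-0.1]
    - [-0.07,0.16,-0.1]
    - [-0.07,0.16,-0.1]
    - [-0.07,0.16,-0.1]
    - [-0.07,0.16,-0.1]
    - [-0.07,0.16,-0.1]
    - [-0.07,0.16,-0.1]
    - [-0.07,0.16,-0.1]
    - [0,0,0]
    - [0,0,0]
  grip: [-1,-1,-1,-1,-1,-1,-1,-1,-1,-1]

```text
time_s: 11.7
ee_pos: [0.3921, 0.2912, 0.1271]
eef_rot: [-1.578, -0.697, -1.143]
force: [0.3, 0.7, 0.1]
grip_width: 0.0939
```

```bash
cat >> look.py <<'E'
def settle(n=3):
    for i in range(n): ctrl.camera('wrist')
    o=ctrl.get_obs(); R=Ro.from_euler('xyz',o['eef_rot']).as_matrix()
    print('t',round(o['time_s'],2),'tcp',o['ee_pos'].round(4),'rpy',o['eef_rot'].round(3),'ydir',R[:,1].round(3),'zdir',R[:,2].round(3),'q',o['qpos'].round(2),'F',o['force'].round(1),'M',o['moment'].round(2),'w',round(o['grip_width'],4))
    return o
def intray(q,X):
    c,s=np.cos(q[2]),np.sin(q[2]); d=np.array(X[:2])-q[:2]; return np.array([c*d[0]+s*d[1],-s*d[0]+c*d[1]])
E
python3 - <<'E'
from look import *
o=settle(); F=load('f0.pkl'); print(intray(F['trayw'],o['ee_pos']))
p=snap('wrist','w6.png')
overlay(p,[(SH['tray'],np.r_[F['trayw'],0],(0,255,0))],'w6o.png',None,1.2)
E
```

```text
t 11.85 tcp [0.3928 0.2907 0.1284] rpy [-1.575 -0.697 -1.148] ydir [ 0.26  -0.587 -0.767] zdir [ 0.913  0.408 -0.003] q [ 0.87  0.47  1.66 -0.62  1.41  0.68] F [-0.7 -0.5 -0.6] M [0.18 0.15 0.01] w 0.0942
[-0.10658444  0.00045795]
```

View pics/w6o.png

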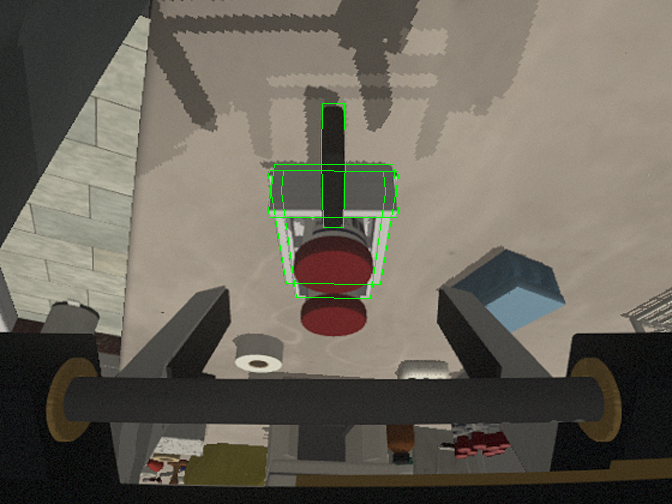

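>>> play_rows:
  twist:
    - [0,0,0]
    - [0,0,0]
    - [0,0,0]
    - [0,0,0]
    - [0,0,0]
    - [0,0,0]
    - [0,0,0]
    - [0,0,0]
    - [0,0,0]
    - [0,0,0]
    - [0,0,0]
    - [0,0,0]
  travel:
    - [0,0,-0.3]
    - [0,0,-0.3]
    - [0,0,-0.4]
    - [0,0,-0.4]
    - [0,0,-0.3]
    - [0,0,-0.2]
    - [0,0,0]
    - [0,0,0]
    - [0,0,0]
    - [0,0,0]
    - [0,0,0]
    - [0,0,0]
  grip: [-1,-1,-1,-1,-1,-1,-0.5,0,0.3,0.5,0.6,0.65]
  force: 20

```text
time_s: 13.1
ee_pos: [0.3925, 0.2913, 0.0332]
eef_rot: [-1.575, -0.698, -1.146]
force: [-0.6, -0.5, 0.4]
grip_width: 0.0495
```

>>> play_rows:
  twist:
    - [0,0,0]
    - [0,0,0]
    - [0,0,0]
    - [0,0,0]
    - [0,0,0]
    - [0,0,0]
  travel:
    - [0,0,0]
    - [0,0,0]
    - [0,0,0]
    - [0,0,0]
    - [0,0,0]
    - [0,0,0]
  grip: [0.75,0.85,1,1,1,1]
  force: 60

```text
time_s: 13.7
ee_pos: [0.3924, 0.2912, 0.033]
eef_rot: [-1.576, -0.698, -1.146]
force: [-0.4, -0.4, -0.1]
grip_width: 0.0116
```

Run:
```python
from look import *
o=settle(1); F=load('f0.pkl'); print(intray(F['trayw'],o['ee_pos']))
p=snap('side','s7.png')
overlay(p,[(SH['tray'],np.r_[F['trayw'],0],(0,255,0))],'s7o.png',(270,180,420,320),4.2)
```

```text
t 13.75 tcp [0.3924 0.2912 0.033 ] rpy [-1.576 -0.698 -1.146] ydir [ 0.26  -0.588 -0.766] zdir [ 0.912  0.409 -0.004] q [ 0.88  0.62  1.69 -0.65  1.26  0.8 ] F [ 0.  -0.2  0.2] M [ 0.11  0.09 -0.08] w 0.0116
[-0.10719413  0.0002758 ]
```

View pics/s7o.png

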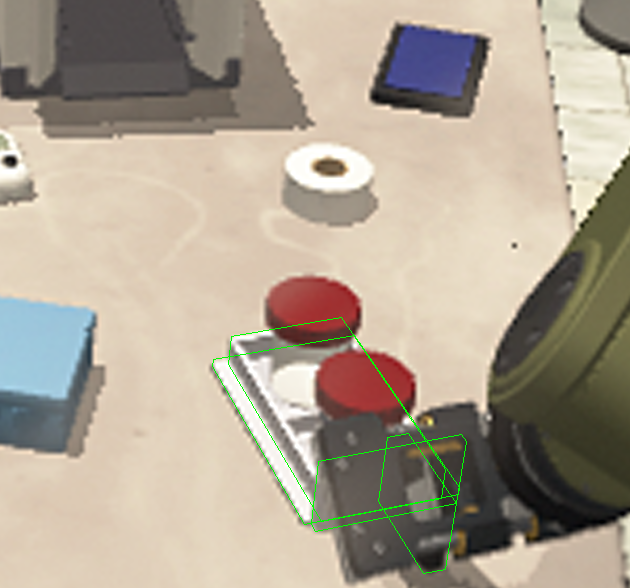

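Run:
```python
from look import *
p=snap('wrist','w7.png'); save(p,'w7.pkl')
```

>>> play_rows:
  twist:
    - [0,0,0]
    - [0,0,0]
    - [0,0,0]
    - [0,0,0]
    - [0,0,0]
    - [0,0,0]
    - [0,0,0]
    - [0,0,0]
  travel:
    - [0,0,0.05]
    - [0,0,0.08]
    - [0,0,0.1]
    - [0,0,0.1]
    - [0,0,0.1]
    - [0,0,0.1]
    - [0,0,0.05]
    - [0,0,0]
  grip: [1,1,1,1,1,1,1,1]

```text
time_s: 14.65
ee_pos: [0.3925, 0.2914, 0.0623]
eef_rot: [-1.575, -0.698, -1.146]
force: [0.0, -1.1, -3.0]
grip_width: 0.0117
```

Run:
```python
from look import *
o=settle(2); F=load('f0.pkl'); a=load('w7.pkl')
p=snap('wrist','w8.png'); save(p,'w8.pkl'); s=snap('side','s8.png')
im=np.hstack([a['img'],p['img']])[:,:,::-1]; im=np.hstack([a['img'][0:330,150:420],p['img'][0:330,150:420]])[:,:,::-1]
cv2.imwrite('pics/cmp8.png',cv2.resize(im,None,fx=1.45,fy=1.45))
overlay(s,[(SH['tray'],np.r_[F['trayw'],.029],(0,255,0))],'s8o.png',(270,180,420,320),4.2)
```

```text
t 14.75 tcp [0.3924 0.2912 0.0619] rpy [-1.576 -0.698 -1.146] ydir [ 0.26  -0.588 -0.766] zdir [ 0.912  0.409 -0.004] q [ 0.88  0.57  1.69 -0.64  1.3   0.76] F [ 0.3 -0.2 -2.2] M [0.6  0.3  0.04] w 0.0116
```

View pics/cmp8.png

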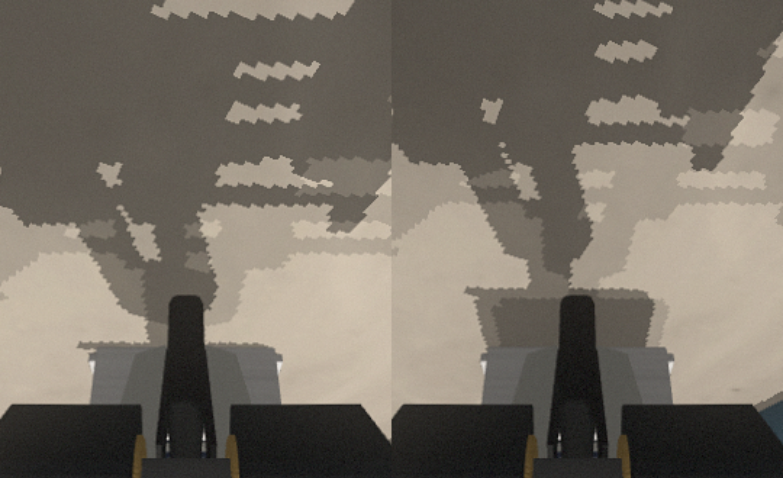

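View pics/s8o.png

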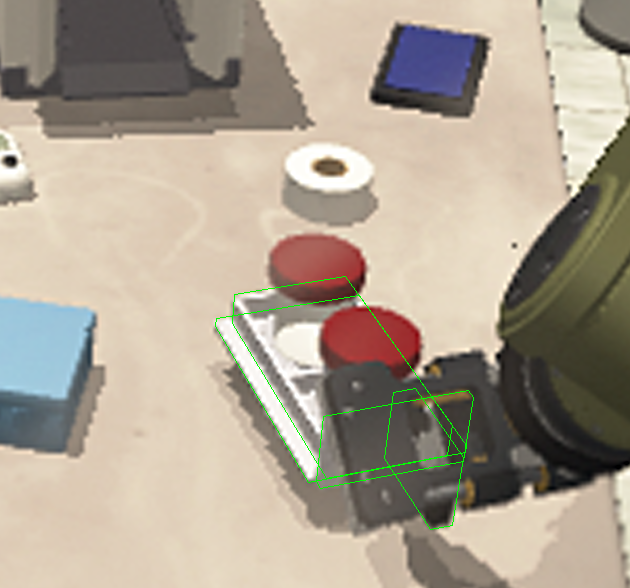

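Nothing slipped: the fin top (185,296) and plate are unchanged in the wrist view, and the tray is level at 29 mm. I'll carry it to just before the mouth.

>>> play_rows:
  twist:
    - [0,0,-0.0039]
    - [0,0,-0.0077]
    - [0,0,-0.0116]
    - [0,0,-0.0129]
    - [0,0,-0.0129]
    - [0,0,-0.0129]
    - [0,0,-0.0129]
    - [0,0,-0.0129]
    - [0,0,-0.0116]
    - [0,0,-0.0077]
    - [0,0,-0.0039]
    - [0,0,0]
  travel:
    - [0.099,-0.161,0]
    - [0.198,-0.323,0]
    - [0.297,-0.484,0]
    - [0.33,-0.538,0]
    - [0.33,-0.538,0]
    - [0.33,-0.538,0]
    - [0.33,-0.538,0]
    - [0.33,-0.538,0]
    - [0.297,-0.484,0]
    - [0.198,-0.323,0]
    - [0.099,-0.161,0]
    - [0,0,0]
  grip: [1,1,1,1,1,1,1,1,1,1,1,1]

```text
time_s: 16.05
ee_pos: [0.5344, 0.0589, 0.0618]
eef_rot: [-1.576, -0.698, -1.322]
force: [-0.6, 1.1, -1.8]
grip_width: 0.0119
```

```bash
cat >> look.py <<'E'
def trayq(o):
    # tray pose from rigid grip
    R=Ro.from_euler('xyz',o['eef_rot']).as_matrix(); yaw=np.arctan2(R[1,2],R[0,2])-np.pi/2-.0049
    c,s=np.cos(yaw),np.sin(yaw); t=np.array([-.1072,.0003])
    return np.array([o['ee_pos'][0]-(c*t[0]-s*t[1]),o['ee_pos'][1]-(s*t[0]+c*t[1]),yaw,o['ee_pos'][2]-.033])
E
python3 - <<'E'
from look import *
o=settle(3); F=load('f0.pkl'); q=trayq(o); print('tray',q.round(4),'in reader',intray(F['reader'][:3],q[:2]).round(4),q[2]-F['reader'][2])
s=snap('side','s9.png'); t=snap('top','t9.png'); save((s,t),'p9.pkl')
it=[(SH['tray'],q,(0,255,0)),(SH['reader'],np.r_[F['reader'][:3],0],(255,0,0)),([box(-.02,.147,-.047,.047,.025,.025)],np.r_[F['reader'][:3],0],(255,0,255))]
overlay(s,it,'s9o.png',(230,110,380,255),4.1); overlay(t,it,'t9o.png',(230,150,420,300),4.2)
E
```

```text
t 16.2 tcp [0.5339 0.0606 0.0618] rpy [-1.576 -0.698 -1.319] ydir [ 0.155 -0.624 -0.766] zdir [ 0.969  0.246 -0.004] q [ 0.36  0.56  1.71 -0.79  1.12  0.56] F [ 0.4  0.1 -2.1] M [ 0.69  0.15 -0.03] w 0.0115
tray [ 0.5595 -0.0435 -1.3275  0.0288] in reader [-0.0947 -0.0004] 0.0005022609563205549
```

View pics/s9o.png

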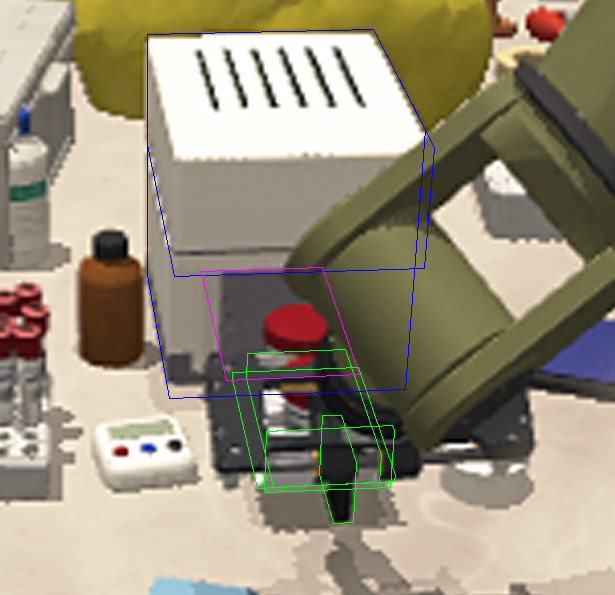

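View pics/t9o.png

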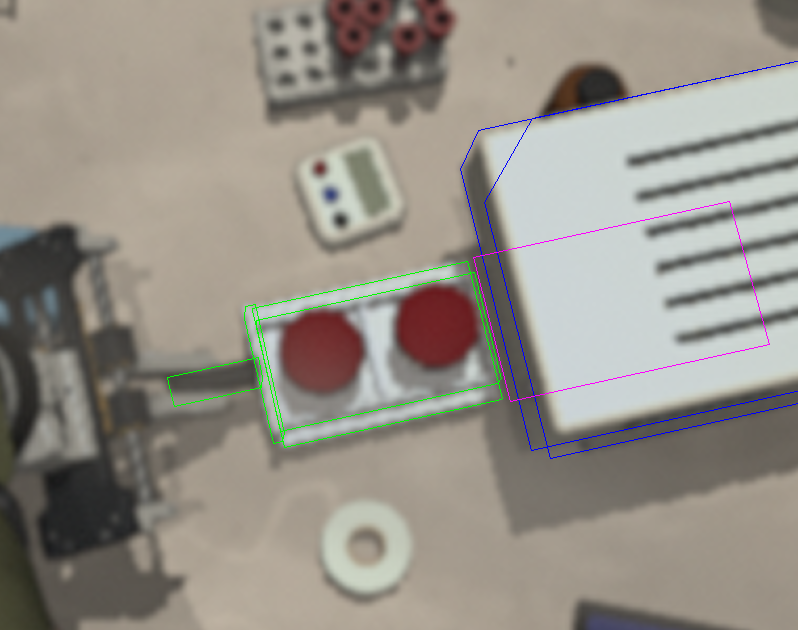

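Run:
```python
from look import *
o=settle(1); F=load('f0.pkl'); q=trayq(o)
p=snap('wrist','w10.png')
r=np.r_[F['reader'][:3],0]
overlay(p,[(SH['tray'],q,(0,255,0)),(SH['reader'][:1],r,(255,0,0)),([box(-.03,-.03,-.085,.085,.112,.2)],r,(0,255,255))],'w10o.png',None,1.4)
```

```text
t 16.35 tcp [0.5341 0.0607 0.062 ] rpy [-1.576 -0.698 -1.319] ydir [ 0.155 -0.624 -0.766] zdir [ 0.969  0.246 -0.004] q [ 0.36  0.56  1.71 -0.79  1.12  0.56] F [ 1.   1.  -2.7] M [0.67 0.23 0.03] w 0.0116
```

View pics/w10o.png

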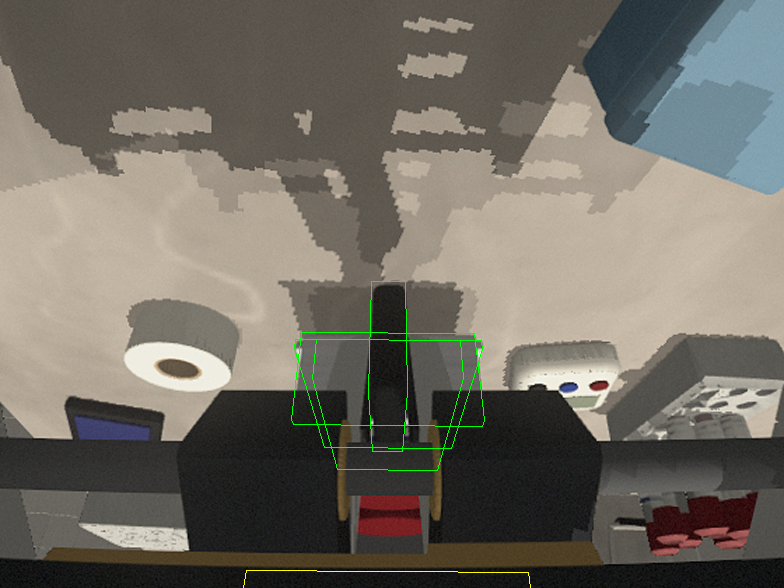

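Run:
```python
from look import *
P,T=load('m0.pkl'); F=load('f0.pkl'); r=np.r_[F['reader'][:3],0]
pts=[[[0,-.06,.013],[0,.06,.013]],[[.02,-.047,.025],[.02,.047,.025]],[[0,-.06,.013],[.02,-.047,.025],[.147,-.047,.025]],[[0,.06,.013],[.02,.047,.025],[.147,.047,.025]],[[.147,-.047,.025],[.147,.047,.025]],
 [[.02,-.038,.034],[.147,-.038,.034]],[[.02,.038,.034],[.147,.038,.034]],[[-.03,-.085,.112],[-.03,.085,.112]],[[-.03,-.085,.2],[-.03,.085,.2],[.192,.085,.2],[.192,-.085,.2],[-.03,-.085,.2]],[[0,-.085,0],[0,.085,0]],[[0,.085,0],[0,.085,.112]],[[0,-.085,0],[0,-.085,.112]],[[-.03,.085,.112],[-.03,.085,.2]],[[-.03,-.085,.112],[-.03,-.085,.2]]]
def draw(p,fn,crop,s):
    im=cv2.resize(p['img'][:,:,::-1],None,fx=s,fy=s,interpolation=cv2.INTER_CUBIC)
    for l in pts:
        u=(proj(p,world(r,np.array(l)))+.5)*s-.5; cv2.polylines(im,[np.round(u).astype(np.int32)],False,(0,255,0),1)
    x0,y0,x1,y1=[int(v*s) for v in crop]; cv2.imwrite(fn,im[y0:y1,x0:x1])
draw(P['side'],'pics/m_s.png',(255,110,345,215),5.7)
draw(P['top'],'pics/m_t.png',(330,150,470,265),5.7)
```

```text
(no output)
```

View pics/m_s.png

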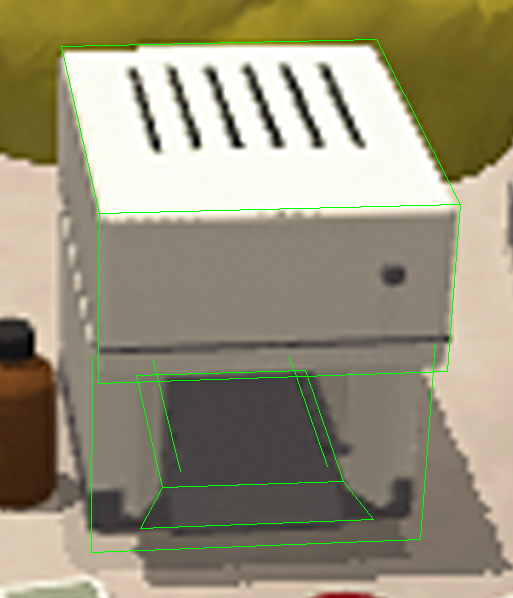

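View pics/m_t.png

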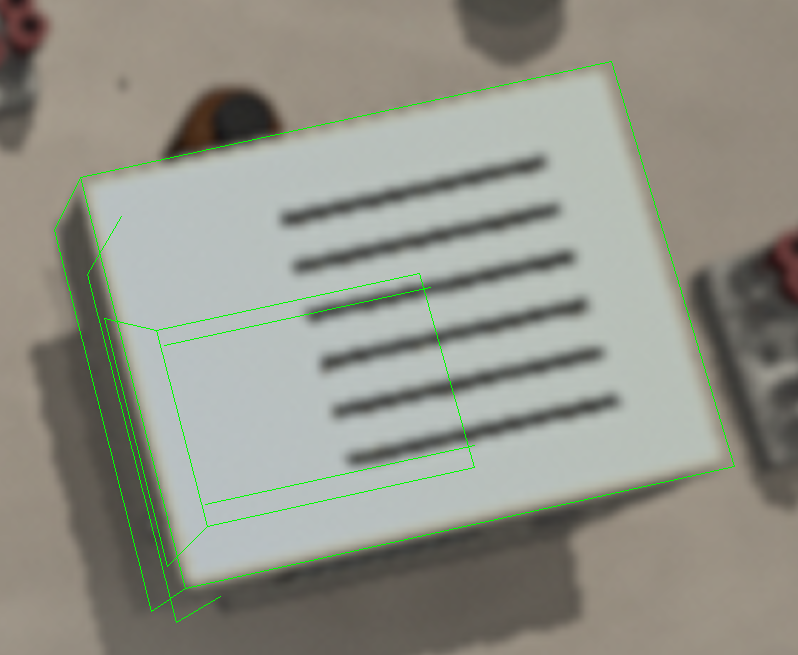

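Run:
```python
import cv2
im=cv2.imread('pics/w2.png'); cv2.imwrite('pics/w2c.png',cv2.resize(im[330:420,150:420],None,fx=2.9,fy=2.9))
im=cv2.imread('pics/w6.png'); cv2.imwrite('pics/w6c.png',cv2.resize(im[290:420,150:430],None,fx=2.8,fy=2.8))
```

```text
(no output)
```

View pics/w6c.png

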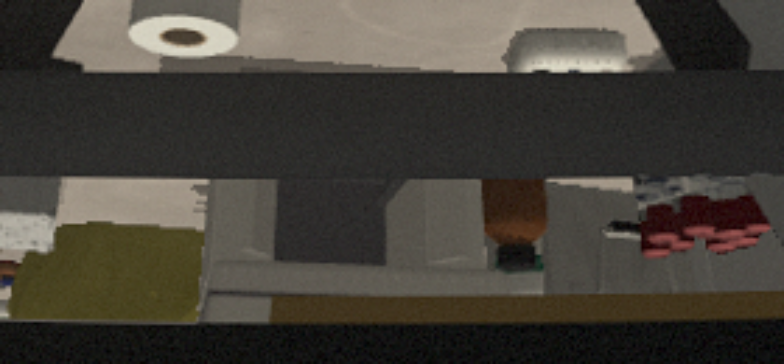

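>>> play_rows:
  twist:
    - [0,0,0]
    - [0,0,0]
    - [0,0,0]
    - [0,0,0]
    - [0,0,0]
    - [0,0,0]
    - [0,0,0]
    - [0,0,0]
    - [0,0,0]
  travel:
    - [0.01,-0.04,-0.016]
    - [0.024,-0.097,-0.02]
    - [0.036,-0.146,0]
    - [0.036,-0.146,0]
    - [0.036,-0.146,0]
    - [0.036,-0.146,0]
    - [0.036,-0.146,0]
    - [0.036,-0.146,0]
    - [0,0,0]
  grip: [1,1,1,1,1,1,1,1,1]

```text
time_s: 17.3
ee_pos: [0.5469, 0.0084, 0.0602]
eef_rot: [-1.576, -0.698, -1.321]
force: [-0.1, -0.3, -1.9]
grip_width: 0.0117
```

Run:
```python
from look import *
o=settle(2); F=load('f0.pkl'); q=trayq(o); print('tray',q.round(4),'in reader',intray(F['reader'][:3],q[:2]).round(4),q[2]-F['reader'][2])
o=settle(1)
s=snap('side','s11.png'); overlay(s,[],'s11c.png',(230,130,380,255),4.2)
```

```text
t 17.4 tcp [0.5468 0.0092 0.0602] rpy [-1.576 -0.698 -1.321] ydir [ 0.154 -0.624 -0.766] zdir [ 0.97   0.245 -0.004] q [ 0.26  0.55  1.73 -0.83  1.06  0.51] F [ 0.  -0.9 -2.5] M [ 0.62  0.22 -0.02] w 0.0117
tray [ 0.5722 -0.095  -1.3287  0.0272] in reader [-0.0417 -0.0004] -0.0007062109972288955
t 17.45 tcp [0.5468 0.0094 0.0602] rpy [-1.576 -0.698 -1.32 ] ydir [ 0.155 -0.624 -0.766] zdir [ 0.97   0.245 -0.004] q [ 0.26  0.55  1.73 -0.83  1.06  0.51] F [-0.7 -0.4 -2.8] M [0.7  0.19 0.01] w 0.0116
```

View pics/s11c.png

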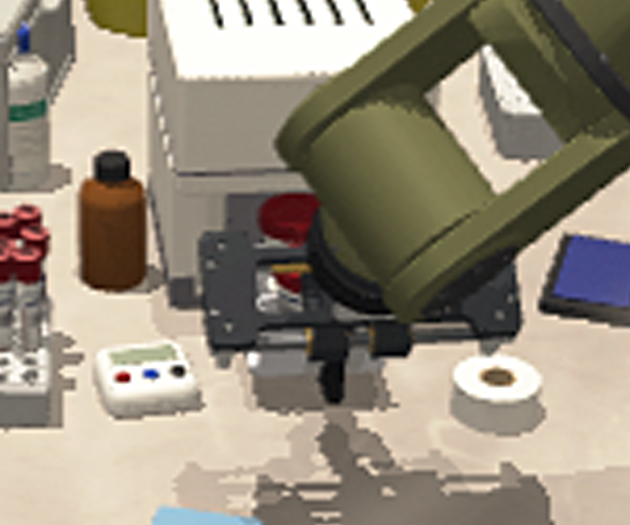

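>>> play_rows:
  twist:
    - [0,0,0]
    - [0,0,0]
    - [0,0,0]
    - [0,0,0]
    - [0,0,0]
  travel:
    - [0.024,-0.097,0]
    - [0.036,-0.146,0]
    - [0.036,-0.146,0]
    - [0.036,-0.146,0]
    - [0.024,-0.097,0]
  grip: [1,1,1,1,1]

```text
time_s: 18.0
ee_pos: [0.5548, -0.0232, 0.0602]
eef_rot: [-1.576, -0.698, -1.321]
force: [-0.5, -0.3, -2.5]
grip_width: 0.0115
```

Run:
```python
from look import *
o=settle(2); F=load('f0.pkl'); q=trayq(o); print('tray',q.round(4),'in reader',intray(F['reader'][:3],q[:2]).round(4),q[2]-F['reader'][2])
```

```text
t 18.1 tcp [ 0.5547 -0.0231  0.0602] rpy [-1.576 -0.698 -1.321] ydir [ 0.154 -0.624 -0.766] zdir [ 0.97   0.244 -0.004] q [ 0.2   0.54  1.74 -0.85  1.02  0.47] F [-0.1  0.3 -2. ] M [ 0.66  0.18 -0.04] w 0.0116
tray [ 0.58   -0.1273 -1.3292  0.0272] in reader [-0.0085 -0.0006] -0.001267872558260219
```

>>> play_rows:
  twist:
    - [0,0,0]
    - [0,0,0]
    - [0,0,0]
    - [0,0,0]
    - [0,0,0]
    - [0,0,0]
    - [0,0,0]
  travel:
    - [0.024,-0.097,0]
    - [0.036,-0.146,0]
    - [0.036,-0.146,0]
    - [0.036,-0.146,0]
    - [0.036,-0.146,0]
    - [0.024,-0.097,0]
    - [0,0,0]
  grip: [1,1,1,1,1,1,1]

```text
time_s: 18.8
ee_pos: [0.5643, -0.0619, 0.0601]
eef_rot: [-1.576, -0.698, -1.321]
force: [-0.1, 0.4, -2.5]
grip_width: 0.0113
```

Run:
```python
from look import *
o=settle(2); F=load('f0.pkl'); q=trayq(o); print('tray',q.round(4),'in reader',intray(F['reader'][:3],q[:2]).round(4),q[2]-F['reader'][2])
s=snap('side','s12.png'); overlay(s,[],'s12c.png',(230,110,380,245),4.2); s=snap('top','t12.png'); overlay(s,[],'t12c.png',(260,150,430,280),4.5)
```

```text
t 18.9 tcp [ 0.5642 -0.0612  0.0601] rpy [-1.576 -0.698 -1.32 ] ydir [ 0.154 -0.624 -0.766] zdir [ 0.97   0.245 -0.004] q [ 0.12  0.54  1.74 -0.88  0.98  0.43] F [-0.3  0.3 -2.9] M [0.68 0.21 0.  ] w 0.0117
tray [ 0.5896 -0.1654 -1.3285  0.0271] in reader [ 0.0308 -0.0005] -0.0005710309765101229
```

View pics/s12c.png

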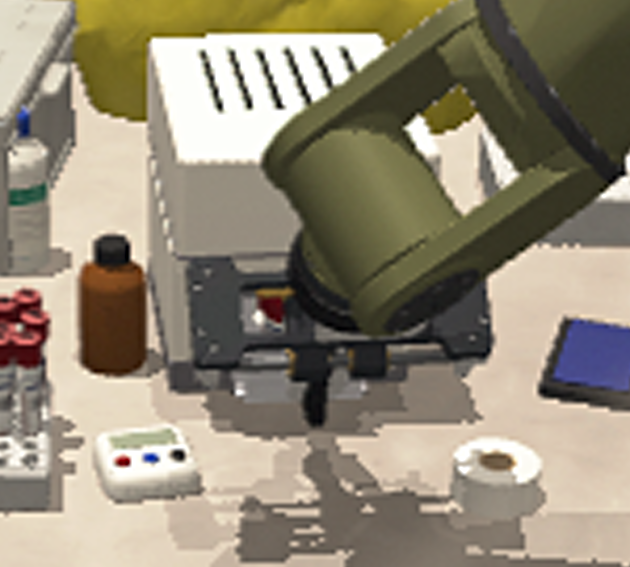

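View pics/t12c.png

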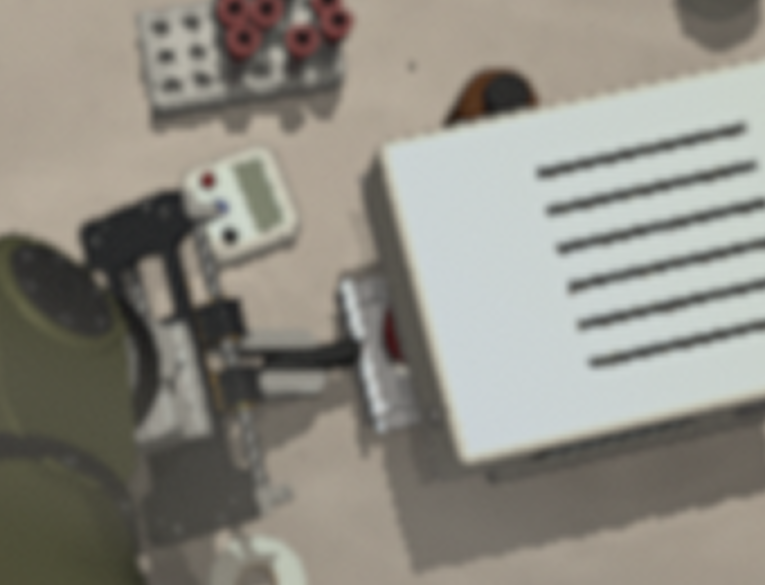

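>>> play_rows:
  twist:
    - [0,0,0]
    - [0,0,0]
    - [0,0,0]
    - [0,0,0]
    - [0,0,0]
    - [0,0,0]
    - [0,0,0]
    - [0,0,0]
  travel:
    - [0.024,-0.097,0]
    - [0.036,-0.146,0]
    - [0.036,-0.146,0]
    - [0.036,-0.146,0]
    - [0.036,-0.146,-0.01]
    - [0.017,-0.068,-0.01]
    - [0,0,-0.01]
    - [0,0,0]
  grip: [1,1,1,1,1,1,1,1]

```text
time_s: 19.8
ee_pos: [0.5734, -0.0986, 0.0585]
eef_rot: [-1.576, -0.698, -1.32]
force: [-0.7, -0.2, -3.1]
grip_width: 0.0118
```

Run:
```python
from look import *
o=settle(2); F=load('f0.pkl'); q=trayq(o); print('tray',q.round(4),'in reader',intray(F['reader'][:3],q[:2]).round(4),q[2]-F['reader'][2])
```

```text
t 19.9 tcp [ 0.5735 -0.0984  0.0586] rpy [-1.576 -0.698 -1.32 ] ydir [ 0.155 -0.624 -0.766] zdir [ 0.969  0.245 -0.004] q [ 0.05  0.55  1.73 -0.9   0.94  0.39] F [ 0.3  0.4 -2.1] M [ 0.72  0.24 -0.02] w 0.0117
tray [ 0.599  -0.2025 -1.328   0.0256] in reader [ 0.0691 -0.0003] 6.635134792931652e-06
```

>>> play_rows:
  twist:
    - [0,0,0]
    - [0,0,0]
    - [0,0,0]
    - [0,0,0]
    - [0,0,0]
  travel:
    - [0.0096,-0.039,0]
    - [0.0096,-0.039,0]
    - [0.0096,-0.039,-0.005]
    - [0.0048,-0.0195,-0.005]
    - [0,0,0]
  grip: [1,1,1,1,1]

```text
time_s: 20.4
ee_pos: [0.5752, -0.1057, 0.0582]
eef_rot: [-1.576, -0.698, -1.32]
force: [0.2, -0.8, -2.5]
grip_width: 0.0113
```

>>> play_rows:
  twist:
    - [0,0,0]
    - [0,0,0]
    - [0,0,0]
  travel:
    - [0.0048,-0.0195,0]
    - [0,0,0]
    - [0,0,0]
  grip: [1,1,1]

```text
time_s: 20.7
ee_pos: [0.5754, -0.1064, 0.0582]
eef_rot: [-1.576, -0.698, -1.32]
force: [-0.2, 0.6, -2.3]
grip_width: 0.0116
```

>>> play_rows:
  twist:
    - [0,0,0]
    - [0,0,0]
    - [0,0,0]
  travel:
    - [0.0048,-0.0195,0]
    - [0,0,0]
    - [0,0,0]
  grip: [1,1,1]

```text
time_s: 21.0
ee_pos: [0.5756, -0.1071, 0.0581]
eef_rot: [-1.576, -0.698, -1.32]
force: [-2.0, 5.7, -0.9]
grip_width: 0.0113
```

>>> play_rows:
  twist:
    - [0,0,0]
    - [0,0,0]
    - [0,0,0]
  travel:
    - [0.0024,-0.0098,-0.004]
    - [0,0,0]
    - [0,0,0]
  grip: [1,1,1]

```text
time_s: 21.3
ee_pos: [0.5757, -0.1072, 0.0581]
eef_rot: [-1.576, -0.698, -1.32]
force: [-4.4, 8.1, 2.5]
grip_width: 0.0116
```

>>> play_rows:
  twist:
    - [0,0,0]
    - [0,0,0]
    - [0,0,0]
  travel:
    - [0.0024,-0.0098,-0.006]
    - [0,0,0]
    - [0,0,0]
  grip: [1,1,1]

```text
time_s: 21.6
ee_pos: [0.5759, -0.1074, 0.058]
eef_rot: [-1.575, -0.698, -1.32]
force: [-7.5, 10.9, 7.0]
grip_width: 0.0118
```

Run:
```python
from look import *
o=settle(2); F=load('f0.pkl'); q=trayq(o); print('tray',q.round(4),'in reader',intray(F['reader'][:3],q[:2]).round(4),q[2]-F['reader'][2])
s=snap('top','t13.png'); overlay(s,[],'t13c.png',(260,150,430,280),4.5)
```

```text
t 21.7 tcp [ 0.5759 -0.1074  0.058 ] rpy [-1.575 -0.698 -1.32 ] ydir [ 0.155 -0.623 -0.766] zdir [ 0.969  0.246 -0.003] q [ 0.04  0.56  1.72 -0.9   0.93  0.38] F [-7.5 12.   5.6] M [ 1.12  0.71 -0.34] w 0.0119
tray [ 0.6014 -0.2116 -1.3275  0.025 ] in reader [ 0.0785 -0.0001] 0.00046126714467753516
```

View pics/t13c.png

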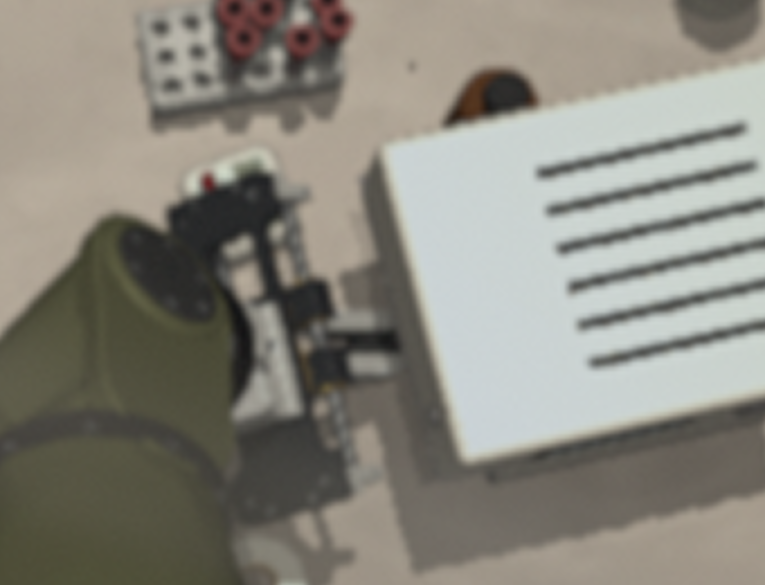

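The tray is home: it makes firm contact at x = 78.5 mm, 13 N against the stop, with the bottom at z = 25.0 mm. I'll release and back out along the tool axis.

>>> play_rows:
  twist:
    - [0,0,0]
    - [0,0,0]
    - [0,0,0]
    - [0,0,0]
    - [0,0,0]
    - [0,0,0]
  travel:
    - [0,0,0.004]
    - [0,0,0]
    - [0,0,0]
    - [0,0,0]
    - [0,0,0]
    - [0,0,0]
  grip: [0.9,0.7,0.4,0.1,-0.2,-0.2]
  force: 10

```text
time_s: 22.35
ee_pos: [0.5759, -0.1085, 0.0579]
eef_rot: [-1.576, -0.698, -1.32]
force: [0.8, -0.5, -0.1]
grip_width: 0.0424
```

Run:
```python
from look import *
o=settle(1)
```

```text
t 22.4 tcp [ 0.5759 -0.1085  0.0579] rpy [-1.576 -0.698 -1.32 ] ydir [ 0.154 -0.624 -0.766] zdir [ 0.97   0.245 -0.004] q [ 0.04  0.56  1.72 -0.9   0.93  0.38] F [-0.  -0.5  0. ] M [ 0.2   0.11 -0.03] w 0.0467
```

>>> play_rows:
  twist:
    - [0,0,0]
    - [0,0,0]
    - [0,0,0]
    - [0,0,0]
    - [0,0,0]
    - [0,0,0]
    - [0,0,0]
    - [0,0,0]
    - [0,0,0]
    - [0,0,0]
  travel:
    - [-0.03,0.125,0.15]
    - [-0.06,0.25,0.3]
    - [-0.06,0.25,0.3]
    - [-0.06,0.25,0.3]
    - [-0.08,0.31,0.38]
    - [-0.08,0.31,0.38]
    - [-0.3,0.6,0.3]
    - [-0.4,0.7,0.2]
    - [-0.4,0.7,0.2]
    - [0,0,0]
  grip: [-0.2,-0.2,-0.2,-0.2,-0.2,-0.2,-0.2,-0.2,-0.2,-0.2]

```text
time_s: 23.4
ee_pos: [0.5013, 0.07, 0.1851]
eef_rot: [-1.573, -0.697, -1.318]
force: [0.9, -0.9, -0.8]
grip_width: 0.0565
```

Run:
```python
from look import *
o=settle(2); F=load('f0.pkl'); r=np.r_[F['reader'][:3],0]
q=world(r,np.array([[.078,0,.025]]))[0]; qt=[q[0],q[1],r[2],.025]
cups=[(SH['cup'],[*world(np.array(qt),np.array([[x,0,0]]))[0][:2],0,.03],(0,255,255)) for x in(-.0365,.0325)]
it=[(SH['tray'],qt,(0,255,0))]+cups
for n in('side','top','wrist'):
    p=snap(n,'z_'+n+'.png')
    if n=='side': overlay(p,it,'zs.png',(210,110,380,250),4.5); overlay(p,[],'zsr.png',(255,140,345,215),6.5)
    if n=='top': overlay(p,it,'zt.png',(200,150,430,310),3.4)
    if n=='wrist': overlay(p,it,'zw.png',None,1.4)
```

```text
t 23.5 tcp [0.5023 0.0671 0.1839] rpy [-1.575 -0.698 -1.319] ydir [ 0.156 -0.623 -0.766] zdir [ 0.969  0.247 -0.003] q [ 0.39  0.32  1.72 -0.72  1.31  0.41] F [ 0.7 -0.4 -0.7] M [ 0.25  0.11 -0.02] w 0.0567
```

View pics/zsr.png

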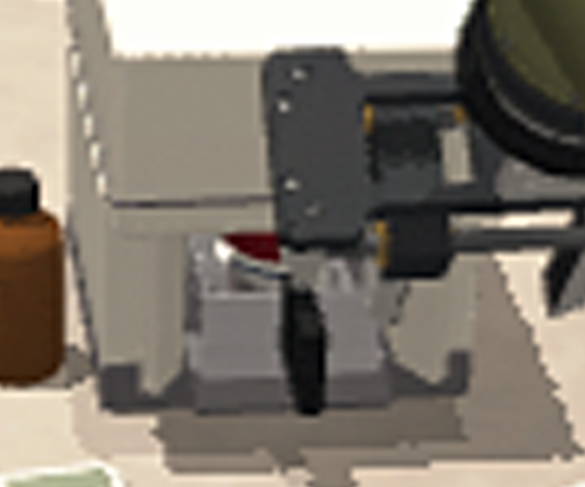

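View pics/zs.png

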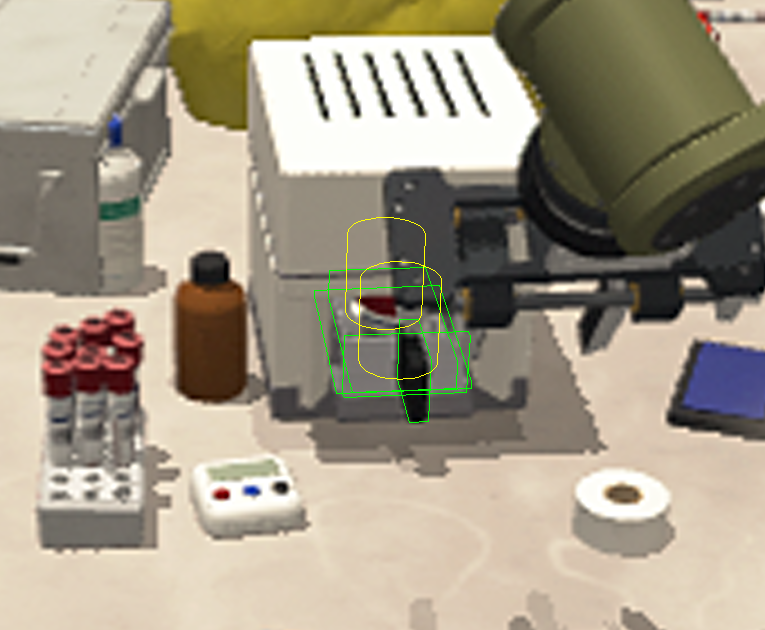

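View pics/zt.png

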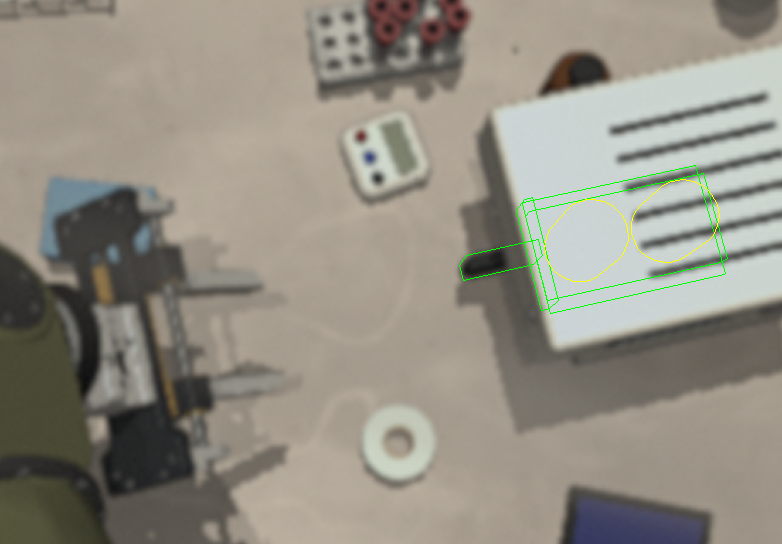

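View pics/zw.png

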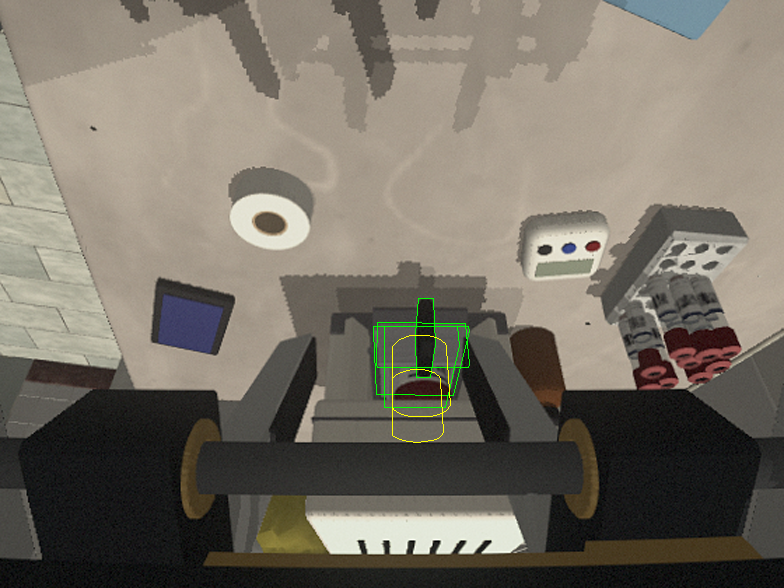

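Run:
```python
from look import *
o=settle(1); F=load('f0.pkl'); r=np.r_[F['reader'][:3],0]
p=ctrl.camera('wrist'); save(p,'zw.pkl')
overlay(p,[],'zwr.png',(230,200,360,310),6)
overlay(p,[(SH['roll'],F['roll'],(0,255,0)),(SH['timer'],F['timer'],(0,255,0)),([box(0,0,-.085,.085,0,.1)],r,(255,0,0)),([box(-.03,-.03,-.085,.085,.112,.2)],r,(0,255,255))],'zwm.png',None,1.4)
```

```text
t 23.7 tcp [0.5025 0.0655 0.1831] rpy [-1.577 -0.698 -1.321] ydir [ 0.153 -0.624 -0.766] zdir [ 0.97   0.244 -0.004] q [ 0.39  0.32  1.72 -0.72  1.31  0.41] F [0.1 0.5 0.1] M [ 0.21  0.1  -0.03] w 0.0564
```

View pics/zwr.png

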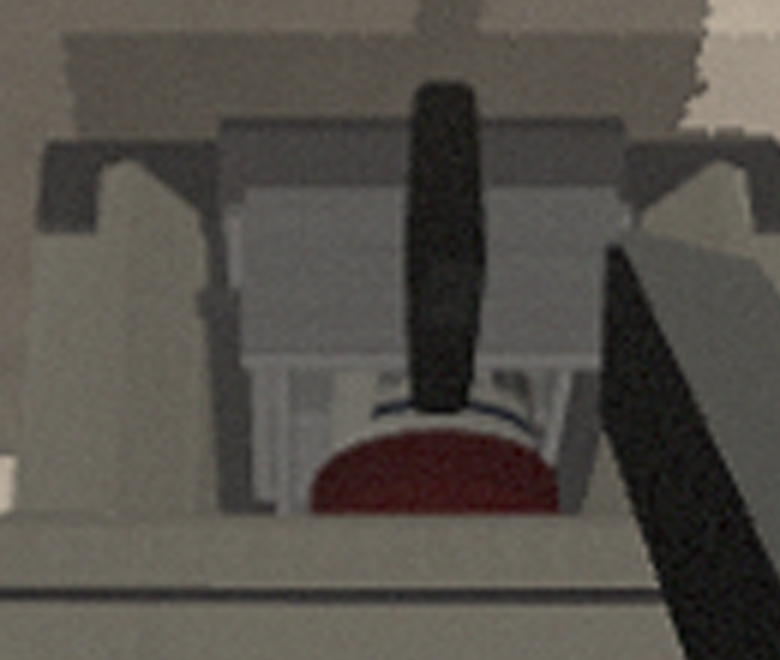

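View pics/zwm.png

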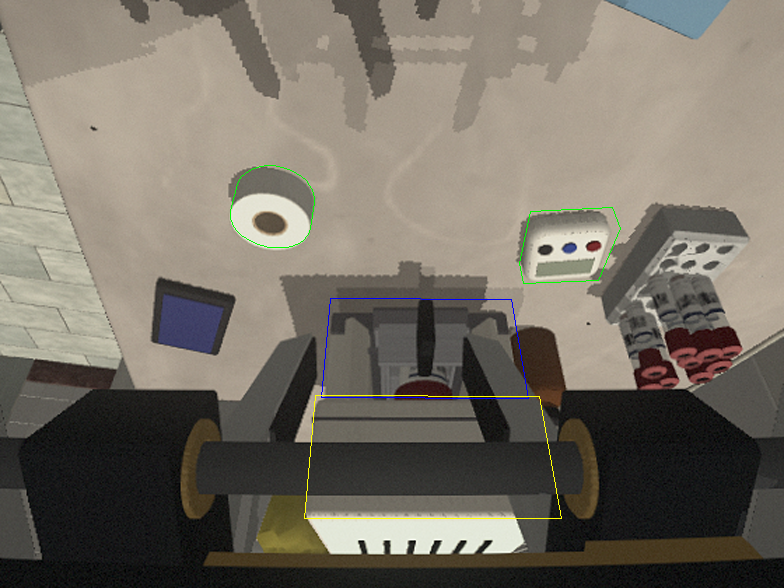

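Run:
```python
from look import *
F=load('f0.pkl'); r=F['reader'][:3]; p=load('zw.pkl')
def f(n,u,v,z):
    X=onz(p,(np.array([u,v])+.5)/6-.5+[230,200],z); print(n,z,intray(r,X).round(4))
f('ramp front edge',430,120,.013);f('ramp front edge',430,120,0)
f('ramp L',222,122,.013);f('ramp R',625,122,.013)
f('plate bottom',430,187,.025);f('plate bot L',240,187,.025);f('plate bot R',608,187,.025)
f('plate top front',430,355,.067);f('plate top L',243,358,.067);f('plate top R',603,358,.067)
f('fin top near tip',445,85,.08);f('fin top near tip',445,85,.037);f('fin top front end',440,410,.08);f('fin L',413,100,.05)
f('fin L',413,240,.08);f('fin R',485,240,.08)
f('floor L',210,290,.025); f('lid rim near',430,432,.089)
f('walls top front',430,362,.045)
```

```text
ramp front edge 0.013 [-0.0037  0.0004]
ramp front edge 0 [0.0151 0.0019]
ramp L 0.013 [-0.0025 -0.0441]
ramp R 0.013 [-0.0034  0.0423]
plate bottom 0.025 [0.0041 0.0005]
plate bot L 0.025 [ 0.0045 -0.0401]
plate bot R 0.025 [0.0037 0.0385]
plate top front 0.067 [ 0.0011 -0.0011]
plate top L 0.067 [ 0.0028 -0.0387]
plate top R 0.067 [0.002  0.0339]
fin top near tip 0.08 [-0.1106 -0.0055]
fin top near tip 0.037 [-0.0503 -0.0001]
fin top front end 0.08 [-0.0004  0.0004]
fin L 0.05 [-0.0638 -0.0072]
fin L 0.08 [-0.0646 -0.0081]
fin R 0.08 [-0.0647  0.0043]
floor L 0.025 [ 0.0485 -0.0478]
lid rim near 0.089 [-0.009  -0.0024]
walls top front 0.045 [0.0453 0.0021]
```

>>> play_rows:
  twist:
    - [0,0,0]
    - [0,0,0]
    - [0,0,0]
    - [0,0,0]
    - [0,0,0]
    - [0,0,0]
    - [0,0,0]
    - [0,0,0]
  travel:
    - [-0.2,0.5,0.3]
    - [-0.3,0.7,0.3]
    - [-0.3,0.7,0.2]
    - [-0.3,0.7,0]
    - [-0.3,0.7,0]
    - [-0.2,0.7,0]
    - [-0.1,0.4,0]
    - [0,0,0]
  grip: [-0.2,-0.2,-0.2,-0.2,-0.2,-0.2,-0.2,-0.2]

```text
time_s: 24.55
ee_pos: [0.4171, 0.2878, 0.2227]
eef_rot: [-1.577, -0.698, -1.318]
force: [-0.1, 0.2, -0.5]
grip_width: 0.0565
```

Run:
```python
from look import *
o=settle(2)
p=snap('side','y_s.png'); F=load('f0.pkl'); r=np.r_[F['reader'][:3],0]; q=world(r,np.array([[.078,0,.025]]))[0]; qt=[q[0],q[1],r[2],.025]
overlay(p,[],'ys.png',(255,140,345,215),6.5)
overlay(p,[(SH['tray'],qt,(0,255,0))],'yso.png',(255,140,345,215),6.5)
w=snap('wrist','y_w.png')
for n in('side','top'):
    p=ctrl.camera(n)
    for nm in('timer','label_roll','slide_box','brown_bottle','short_rack'):
        d=ctrl.boxes_of(nm,p); print(n,nm,[(np.round(x['point']),round(x['confidence'],2)) for x in d[:1]])
```

```text
t 24.65 tcp [0.4177 0.2857 0.2229] rpy [-1.577 -0.699 -1.32 ] ydir [ 0.154 -0.625 -0.766] zdir [ 0.97   0.245 -0.005] q [ 0.81  0.43  1.47 -0.57  1.65  0.64] F [-0.3 -0.4 -0.1] M [ 0.2   0.1  -0.07] w 0.0562
side timer [(array([267., 219.]), 0.62)]
side label_roll [(array([347., 232.]), 0.53)]
side slide_box [(array([276., 269.]), 0.74)]
side brown_bottle [(array([260., 185.]), 0.86)]
side short_rack [(array([300., 192.]), 0.21)]
top timer [(array([395., 208.]), 0.67)]
top label_roll [(array([314., 285.]), 0.79)]
top slide_box [(array([227., 217.]), 0.89)]
top brown_bottle [(array([368., 176.]), 0.67)]
top short_rack [(array([316., 159.]), 0.82)]
```

View pics/ys.png

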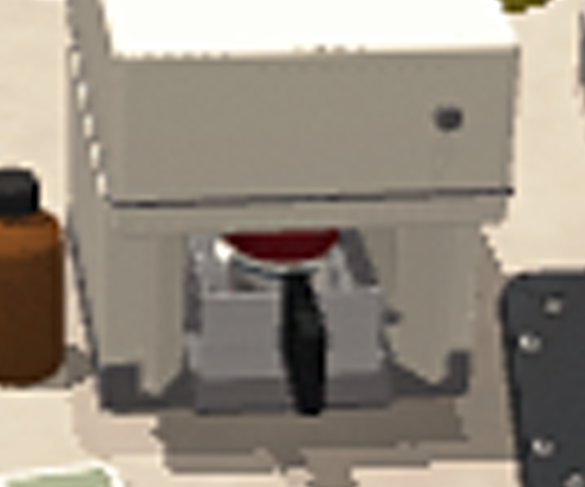

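View pics/yso.png

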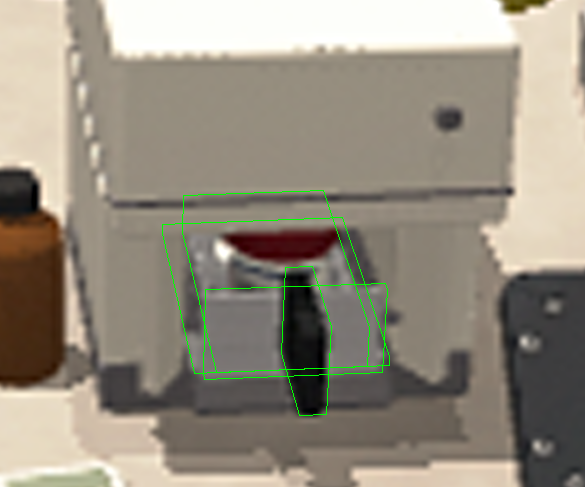

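Run:
```python
from station import ctrl
print(ctrl.hand_in())
```

```text
the job is handed in; nothing more can be done
None
```

I stood the stray cup in the empty pocket, then carried the tray level by its fin, slid it under the lips to the rear stop, and handed the job in at about 25 s. No verdict came back.

**Fully home:** On the final push the tray met a firm stop of about 13 N along the bay. By then it was at reader x 78.5 mm, y −0.1 mm, z 25.0 mm (home is 78, 0, 25), with the yaw within 0.03°. There was no side contact on the way in.

**After release:**
- The side picture, with the arm clear, fits the tray model at home to about 1 px.
- The wrist picture puts the foot of the front plate at reader x about 4 mm (3 expected). The plate's top edge reads only 1–2 mm further out, so the tray is close to level.
- The near cup shows upright behind the plate.
- The gripper is well clear of everything, and the force on it reads zero.

**Not confirmed or not in agreement:**
- **Far cup:** the reader's head hides it once the tray is home. It was last seen standing in the top view just before the mouth, and nothing bumped the tray after that.
- **Reader position:** my fit of the reader's outer edges was 2–5 mm off in places, probably because its edges are rounded. The plate also reads about 5 mm deeper than expected against the ramp's front edge, so I relied on the contact at the stop.
- **Bystanders:** the networks' last run misplaced the timer in the top view and gave a low-confidence wrong spot for the rack in the side view. The pictures taken as I backed out show both in place, along with the label roll and bottle. The slide box reads the same as at the start.

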